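# Close the three two-part glass moulds

### The job

Three two-part graphite moulds stand open on the glass bench and their tops have got mixed up; one top even sits on the wrong bottom. Put every top half on the bottom half it belongs to (same outline), the right way round so that the keys go into the slots and it lies flat and fully home. Set the tops down gently without letting them drop, since graphite chips; leave the bottoms where they stand and do not disturb the other things on the bench.

Things in the scene. Friction and masses are not known exactly. Their poses are not given: they have to be found in the camera images.
- oblong_bottom: Bottom half of the oblong mould, 0.9 kg, loose: dark graphite block, outline oblong with small corner radii, 124 mm long (x) by 72 mm wide (y), 28 mm thick. Cavity in its upper face, mouth channel out to the -y side. An upright steel key stands at each x end, 16 mm above the upper face: the wide one at +x, the narrow at -x. Origin: centre of the underside, z up, x to the wide key.
- oblong_top: Top half of the oblong mould, about 0.46 kg, loose: same outline and thickness as its bottom, cavity down; a slot in each x end for the keys, the wide one at +x. On it a steel handle along x. Origin: centre of the underside, z up, x to the wide slot. Seated, it lies 28 mm straight above the bottom's origin, axes parallel; it fits one way round only.
- oblong_top_handle (a point): Middle of the oblong top's handle bar, 58 mm above the body's origin. The bar is straight along x, 12 mm wide (y), 10 mm high, 62 mm long over all, 46 mm of it free between two posts; 25 mm clear under it.
- oblong_bottom_key (a point): Foot of the oblong bottom's wide key, on the upper face, 55.5 mm along +x and 28 mm up from its origin. Both keys are 11 mm thick, from 50 to 61 mm from the centre; width along y 30 mm (wide, +x) and 20 mm (narrow, -x); the upper 6 mm taper in by 1.5 to 2 mm.
- oblong_top_slot (a point): Middle of the oblong top's wide slot, on its underside, 55.5 mm along +x of its origin; meets the foot of the key when seated. The slots are open at the ends and through the full thickness, 33 mm (wide, +x) and 23 mm (narrow, -x) along y, inner walls 48.5 mm from the centre: 1.5 mm to spare on each side.
- hex_bottom: Bottom half of the hex mould, 0.9 kg, loose: dark graphite block, outline a regular hexagon, 80 mm across flats, two flats facing +x and -x (92 mm across corners, along y), 28 mm thick. Cavity in its upper face, mouth channel out to the -y side. An upright steel key stands at each x end, 16 mm above the upper face: the wide one at +x, the narrow at -x. Origin: centre of the underside, z up, x to the wide key.
- hex_top: Top half of the hex mould, about 0.3 kg, loose: same outline and thickness as its bottom, cavity down; a slot in each x end for the keys, the wide one at +x. On it a steel handle along x. Origin: centre of the underside, z up, x to the wide slot. Seated, it lies 28 mm straight above the bottom's origin, axes parallel; it fits one way round only.
- hex_top_handle (a point): Middle of the hex top's handle bar, 58 mm above the body's origin. The bar is straight along x, 12 mm wide (y), 10 mm high, 62 mm long over all, 46 mm of it free between two posts; 25 mm clear under it.
- hex_bottom_key (a point): Foot of the hex bottom's wide key, on the upper face, 33.5 mm along +x and 28 mm up from its origin. Both keys are 11 mm thick, from 28 to 39 mm from the centre; width along y 24 mm (wide, +x) and 15 mm (narrow, -x); the upper 6 mm taper in by 1.5 to 2 mm.
- hex_top_slot (a point): Middle of the hex top's wide slot, on its underside, 33.5 mm along +x of its origin; meets the foot of the key when seated. The slots are open at the ends and through the full thickness, 27 mm (wide, +x) and 18 mm (narrow, -x) along y, inner walls 26.5 mm from the centre: 1.5 mm to spare on each side.
- round_bottom: Bottom half of the round mould, 0.9 kg, loose: dark graphite block, outline round, 96 mm in diameter, 28 mm thick. Cavity in its upper face, mouth channel out to the -y side. An upright steel key stands at each x end, 16 mm above the upper face: the wide one at +x, the narrow at -x. Origin: centre of the underside, z up, x to the wide key.
- round_top: Top half of the round mould, about 0.38 kg, loose: same outline and thickness as its bottom, cavity down; a slot in each x end for the keys, the wide one at +x. On it a steel handle along x. Origin: centre of the underside, z up, x to the wide slot. Seated, it lies 28 mm straight above the bottom's origin, axes parallel; it fits one way round only.
- round_top_handle (a point): Middle of the round top's handle bar, 58 mm above the body's origin. The bar is straight along x, 12 mm wide (y), 10 mm high, 62 mm long over all, 46 mm of it free between two posts; 25 mm clear under it.
- round_bottom_key (a point): Foot of the round bottom's wide key, on the upper face, 39.5 mm along +x and 28 mm up from its origin. Both keys are 11 mm thick, from 34 to 45 mm from the centre; width along y 30 mm (wide, +x) and 20 mm (narrow, -x); the upper 6 mm taper in by 1.5 to 2 mm.
- round_top_slot (a point): Middle of the round top's wide slot, on its underside, 39.5 mm along +x of its origin; meets the foot of the key when seated. The slots are open at the ends and through the full thickness, 33 mm (wide, +x) and 23 mm (narrow, -x) along y, inner walls 32.5 mm from the centre: 1.5 mm to spare on each side.
- wax_cake: Bystander: round cake of wax, 68 mm across, 21 mm high. Origin at the centre of its underside.
- steel_cup: Bystander: small open steel cup, 66 mm across, 38 mm high. Origin at the centre of its underside.
- mug: Bystander: mug, 82 mm body with handle (114 mm over all), 94 mm high. Origin at the centre of its underside.
- spanner: Bystander: open-ended spanner lying flat, 32 x 213 x 5 mm, long along its y. Origin at the centre of its underside.
- jacks: Bystander: glassblower's jacks (long steel tongs) lying flat, 46 x 271 x 15 mm, long along its y. Origin at the centre of its underside.
- tape_roll: Bystander: roll of paper tape lying flat, 91 mm across, 24 mm high. Origin at the centre of its underside.
- tip_tin: Bystander: closed flat tin, 77 x 114 x 37 mm. Origin at the centre of its underside.
- blowpipe_end (a point): Near end of the fixed blow-pipe: a 23 mm steel tube (32 mm collar near its end) that runs level from this point away from the robot along world x, its axis 54 mm above the bench top. Nearer than world x = 0.72, and apart from the vice at the right front corner, nothing on the bench stands higher than 110 mm.

How it is judged (in metres and radians):
At the end, for the whole second after the job is handed in: Each of the three tops (oblong, hexagonal, round) is on the bottom of its own outline, wide slot over the wide key, centred within 4 mm, wide slot within 7 mm of the wide key, seated flat (its underside 25.5 to 30.5 mm above the bottom's underside, both level within 0.04 rad) and at rest (horizontal distance between oblong_top and oblong_bottom below 0.004 m and z of oblong_top in the frame of oblong_bottom between 0.0255 and 0.0305 m and distance between oblong_top_slot and oblong_bottom_key below 0.007 m and angle between each of oblong_top, oblong_bottom, hex_top, hex_bottom, round_top, round_bottom's own z axis and vertical below 0.04 rad and linear speed of each of oblong_top, hex_top, round_top below 0.02 m/s and angular speed of each of oblong_top, hex_top, round_top below 0.2 rad/s and horizontal distance between hex_top and hex_bottom below 0.004 m and z of hex_top in the frame of hex_bottom between 0.0255 and 0.0305 m and distance between hex_top_slot and hex_bottom_key below 0.007 m and horizontal distance between round_top and round_bottom below 0.004 m and z of round_top in the frame of round_bottom between 0.0255 and 0.0305 m and distance between round_top_slot and round_bottom_key below 0.007 m); the robot touches nothing.
It fails at once if another thing on the bench is pushed more than 30 mm from its place (distance of any of wax_cake, steel_cup, mug, spanner, jacks, tape_roll, tip_tin from where it was at the start of the episode above 0.03 m).
It fails at once if a bottom half is moved more than 30 mm or lifted (distance of any of oblong_bottom, hex_bottom, round_bottom from where it was at the start of the episode above 0.03 m).
It fails at once if a top half is let fall: it moves faster than 0.35 m/s (a drop of some 6 mm) while the fingers do not touch it ((linear speed of oblong_top above 0.35 m/s and contact force between the fingers and oblong_top below 0.1 N) or (linear speed of hex_top above 0.35 m/s and contact force between the fingers and hex_top below 0.1 N) or (linear speed of round_top above 0.35 m/s and contact force between the fingers and round_top below 0.1 N)).
It fails at once if a top half strikes or is rammed on a bottom half with more than 60 N (contact force between any of oblong_top, hex_top, round_top and oblong_bottom above 60 N or contact force between any of oblong_top, hex_top, round_top and hex_bottom above 60 N or contact force between any of oblong_top, hex_top, round_top and round_bottom above 60 N).
It also fails if it takes over 72 s, if anything falls off the work surface, if the arm or the gripper's body presses on something with over 40 N, if the wrist force passes 120 N, or if a joint passes its speed limit or range.

### The arm

A 6-joint arm with a two-finger parallel gripper is mounted at the origin on a cart in front of the work surface, level with it; the furniture and walls round the work are solid. World frame = base frame: x ahead of the robot, y to its left, z up, the work surface at z = 0. Lengths are in m, angles in degrees, forces in N, time in s.
With the tool pointing down it reaches from about 0.3 to 0.75 m from the base axis. Payload 8.5 kg.
Tool frame: the origin (TCP) lies between the finger pads; the fingertips stand 17 mm ahead of it and the grasp point (between the pads) lies 2 mm behind it; z points along the fingers, y is the direction in which the jaws open and shut (so a half turn about z gives the same grasp; the last joint's range is limited). The gripper opens to 85 mm and grips with 20 to 120 N. Pads are 22 mm wide; open, the fingers measure 114 mm over their backs; the gripper's body (76 mm by 85 mm) begins 54 mm behind the grasp point. The pads swing forward as they close: fully open they stand 13 mm farther back than shut.
Start: joints at [61.232, 21.807, 74.336, -0, 83.858, -12.336], TCP at [0.156, 0.528, 0.248] pointing down, gripper open.
Joint ranges: [-178.18, 178.18], [-50.72, 133.34], [12.68, 142.11], [-81.47, 261.47], [9.98, 163.14], [-165.26, 165.26]. Speed limits (degrees/s): [136.94, 136.94, 180, 180, 180, 180].

### API

Orientations are given as a 3x3 rotation matrix whose columns are the frame's x, y, z axes.
In Python, from rig import readout, eyes, env gives the robot as it stands.
- The arm moves only by the tool arm_command, never from a script. Its argument "rows" is text: rows parted by semicolons, each of 7 numbers parted by spaces: the closure, from 0 (fully open) to 1 (shut), then the shift along the tool's x, y, z in mm, then the turn, a rotation vector about the tool's x, y, z in degrees. In form: grip dx dy dz rx ry rz; .... A call has 1 to 5 rows; each row shifts and turns the commanded pose from where the row before left it, along the tool's axes as they then stand; what a row does not reach is not made up. A row lasts 1/12 s, in which the tool goes at most 41.7 mm and 7.16 degrees, less where a joint would pass 70% of its speed; a pose out of reach is approached as far as the arm can. A call with a gripper value outside its range is refused whole. The fingers move at their own pace and stop on an object; "squeeze" is the grip in N (left out, the last holds). Time passes only in rows, so rows that do not move let the fingers close. It gives the time, the measured TCP pose, the force and the opening at its end, in the units of the state.
- readout.observe(): the state, without advancing time (a new reading comes with each control period).
- eyes.get_image(name): name is "scene" or "top" or "wrist"; returns the picture (384x512x3 uint8, red, green, blue); there is no depth.
- eyes.camera_model(name): a dict with "mtx" (3x3 intrinsics, pixels), "view" (4x4, takes a point from world to camera coordinates). Camera axes: x right, y up, looking along -z (the intrinsics and any distortion apply to the point x, -y, -z); pixel columns grow to the right and rows downward; lengths in m; the calibration is good to about 2 mm. A picture is of the moment at which its call begins: read the wrist's pose just before it. camera_model takes no time and is no camera call; for the wrist camera it gives the pose at the moment of the call.
- env.close_job(): hands the job in, once; it reports no verdict.
The state is a dict: "time_s": time; "q": joint angles; "qvel": joint speeds; "joint_efforts": joint torques, N m; "position": TCP position; "tool_rot": TCP orientation; "ft_force": force on the tool from outside, world axes, zero at the start; "wrist_torque": the same for the moment, N m; "grip_width": finger opening in m.
Only numpy, scipy, OpenCV 4.12 (cv2) and the standard library are available. Lean on these libraries where they do the work, as an engineer would, in place of code of your own. Each camera call takes 0.05 s, during which the arm holds its last target. There are 200 camera calls.

## Working session

There is one attempt and no reset: what is moved stays moved. The work goes in short steps, Python scripts to look and compute and a tool call to move; the robot and the scene stay as the last step left them, time stands still between calls to the robot, and variables do not carry over. Pictures are saved under pics/ and viewed, about 8 in all and at most 12, crops included, and the job is handed in when it is done.

Besides the shell and the picture viewer there is one more tool, called after "Call:" as name(argument=value, ...) on one line, values as JSON. arm_command: Moves the arm, as the interface text tells. Its arguments: {"type":"object","properties":{"rows":{"type":"string"},"squeeze":{"type":"number"}},"required":["rows"]}

```bash
mkdir -p pics; ls; python3 - <<'E'
from rig import readout, eyes, env
import cv2, numpy as np
o=readout.observe(); print(o)
for n in ("top","scene"):
    m=eyes.camera_model(n); print(n,{k:np.round(v,4).tolist() if not isinstance(v,str) else v for k,v in m.items()})
    im=eyes.get_image(n); cv2.imwrite(f"pics/{n}0.png",cv2.resize(im[:,:,::-1],(800,600),interpolation=cv2.INTER_CUBIC)); cv2.imwrite(f"{n}0raw.png",im[:,:,::-1])
m=eyes.camera_model("wrist"); print({k:np.round(v,4).tolist() for k,v in m.items()})
E
```

```text
pics
{'time_s': 0.0, 'q': array([ 6.12340696e+01,  2.18433022e+01,  7.43850985e+01,  1.67301683e-03,
        8.38581589e+01, -1.23339664e+01]), 'qvel': array([-0.06220255,  0.01641561, -0.08674135, -0.05251819, -0.00134211,
       -0.03775158]), 'joint_efforts': array([-3.43261336e-04, -4.48450506e+01, -2.31280571e+01, -1.72468831e-04,
        4.66747064e-03, -5.99046103e-06]), 'position': array([0.15543041, 0.52730475, 0.24768806]), 'tool_rot': array([[-9.59155292e-01,  2.82879056e-01, -7.52471191e-04],
       [ 2.82879839e-01,  9.59154461e-01, -1.31034148e-03],
       [ 3.51067939e-04, -1.46967989e-03, -9.99998858e-01]]), 'ft_force': array([-0.18332659,  1.04792258, -0.07831618]), 'wrist_torque': array([ 0.01235275,  0.00765547, -0.02125795]), 'grip_width': 0.0855525479000227}
top {'mtx': [[476.5214, 0.0, 251.4331], [0.0, 476.5214, 194.9585], [0.0, 0.0, 1.0]], 'view': [[0.0273, -0.9996, 0.0043, -0.0396], [0.9928, 0.0276, 0.1165, -0.5239], [-0.1165, 0.0011, 0.9932, -1.654], [0.0, 0.0, 0.0, 1.0]]}
scene {'mtx': [[458.4062, 0.0, 256.3009], [0.0, 458.4062, 189.3351], [0.0, 0.0, 1.0]], 'view': [[0.74, -0.6726, 0.0037, -0.3942], [0.2839, 0.3173, 0.9048, -0.2373], [-0.6097, -0.6685, 0.4258, -1.3262], [0.0, 0.0, 0.0, 1.0]]}
{'mtx': [[294.0538, 0.0, 253.4303], [0.0, 294.0538, 189.9635], [0.0, 0.0, 1.0]], 'view': [[0.2839, 0.9588, -0.0029, -0.5478], [-0.9264, 0.2735, -0.2587, 0.034], [-0.2473, 0.0761, 0.9659, -0.3794], [0.0, 0.0, 0.0, 1.0]]}
```

View pics/top0.png

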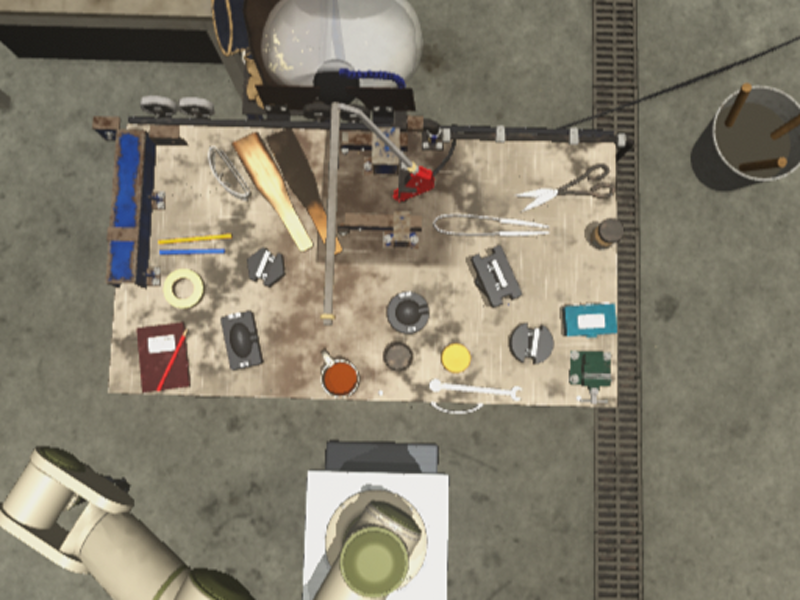

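View pics/scene0.png

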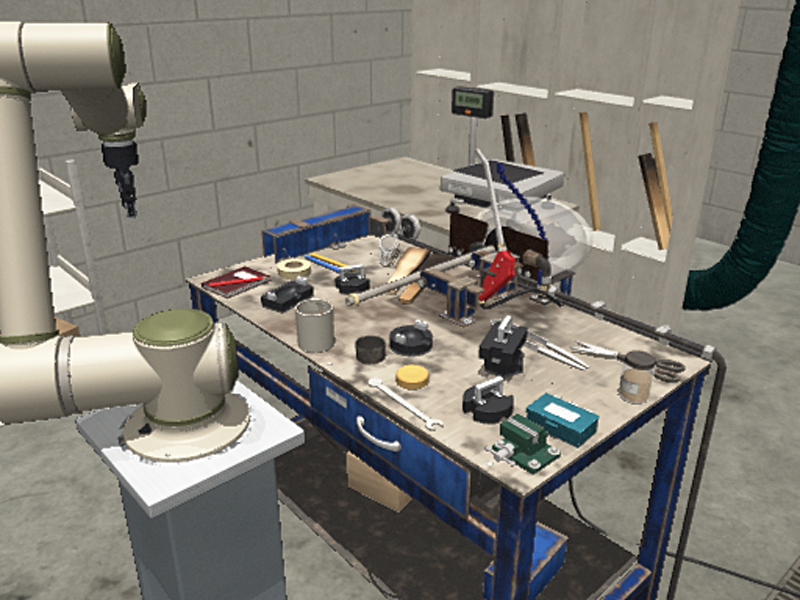

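The top view shows the hex top (265,267) on the bench, the oblong bottom (241,340), the round bottom (408,311) and the round top (530,343). The oblong top (495,275) stands tall in the scene view, so it is probably sitting on the hex bottom. Next I'll turn these into coarse positions.

```bash
cat > h.py <<'E'
from rig import readout, eyes, env
import cv2, numpy as np
from scipy.spatial.transform import Rotation as R
def p2w(m,u,v,z):
    V=np.array(m["view"]);K=np.array(m["mtx"]);Rt=V[:3,:3];c=-Rt.T@V[:3,3]
    d=np.linalg.inv(K)@[u,v,1];d=Rt.T@np.array([d[0],-d[1],-d[2]])
    return c+d*(z-c[2])/d[2]
def w2p(m,p):
    V=np.array(m["view"]);K=np.array(m["mtx"]);q=V[:3,:3]@np.array(p)+V[:3,3]
    w=K@[q[0],-q[1],-q[2]];return w[:2]/w[2]
def snap(n,tag):
    m=eyes.camera_model(n);im=eyes.get_image(n)[:,:,::-1]
    np.savez(f"{tag}.npz",mtx=m["mtx"],view=m["view"]);cv2.imwrite(f"{tag}raw.png",im)
    cv2.imwrite(f"pics/{tag}.png",cv2.resize(im,(800,600),interpolation=cv2.INTER_CUBIC))
    return m,im
def togo(x,y,z,yaw):
    """tool-axis shift mm and turn deg from the current tool pose to tool-down pose with tool x at yaw (mod 180)"""
    o=readout.observe();T=o["tool_rot"];out=[]
    for a in (yaw,yaw+180):
        c,s=np.cos(np.radians(a)),np.sin(np.radians(a))
        G=np.array([[c,s,0],[s,-c,0],[0,0,-1]])
        out.append(R.from_matrix(T.T@G).as_rotvec(degrees=True))
    print("shift",np.round(T.T@(np.array([x,y,z])-o["position"])*1000,1),"turns",np.round(out,1),"q6",o["q"][5].round(1),"t",o["time_s"])
E
python3 - <<'E'
from h import *
m=eyes.camera_model("top")
for n,u,v,z in [("hextop",265,267,.058),("obBot",241,340,.028),("rBot",408,311,.028),("obTop",495,275,.086),("obTopH1",489,258,.086),("obTopH2",503,289,.086),("rTop",533,343,.058),("mug",340,378,.09),("cup",398,356,.04),("pipe",327,318,.054),("tin",590,320,.037)]:
    print(n,p2w(m,u*.64,v*.64,z).round(3))
m=eyes.camera_model("wrist");o=readout.observe();V=m["view"];Rt=V[:3,:3];c=-Rt.T@V[:3,3]
print("cam in tool",o["tool_rot"].T@(c-o["position"])*1000, "\n",(o["tool_rot"].T@Rt.T).round(3))
E
```

```text
hextop [0.598 0.263 0.058]
obBot [0.435 0.315 0.028]
rBot [ 0.511 -0.06   0.028]
obTop [ 0.59  -0.248  0.086]
obTopH1 [ 0.628 -0.234  0.086]
obTopH2 [ 0.56  -0.266  0.086]
rTop [ 0.445 -0.338  0.058]
mug [0.355 0.085 0.09 ]
cup [ 0.409 -0.04   0.04 ]
pipe [0.488 0.121 0.054]
tin [ 0.502 -0.47   0.037]
cam in tool [  64.73842959   -1.00108884 -125.87082763] 
 [[-0.001  0.966  0.259]
 [ 1.     0.001  0.002]
 [ 0.002  0.259 -0.966]]
```

Call:
arm_command(rows="0 -38 -12 0 0 0 0;0 -38 -13 0 0 0 0;0 -38 -12 0 0 0 0;0 -38 -13 0 0 0 0;0 -38 -12 0 0 0 0")

```text
time_s: 0.52
position: [0.3214, 0.4129, 0.2481]
tool_rot: [[-0.959, 0.283, -0.001], [0.283, 0.959, -0.0], [0.0, -0.001, -1.0]]
ft_force: [0.0, 0.3, 0.3]
grip_width: 0.0856
```

Call:
arm_command(rows="0 -38 -13 0 0 0 0;0 -38 -12 0 0 0 0;0 -38 -13 0 0 0 0;0 -38 -12 0 0 0 0;0 -34 -13 0 0 0 0")

```text
time_s: 0.93
position: [0.4826, 0.2996, 0.2479]
tool_rot: [[-0.959, 0.284, -0.001], [0.284, 0.959, -0.0], [0.0, -0.0, -1.0]]
ft_force: [-0.7, 0.5, -0.3]
grip_width: 0.0853
```

Call:
arm_command(rows="0 0 0 0 0 0 0;0 0 0 0 0 0 0;0 0 0 0 0 0 0")

```text
time_s: 1.18
position: [0.4804, 0.3014, 0.248]
tool_rot: [[-0.959, 0.283, -0.001], [0.283, 0.959, -0.0], [0.001, -0.0, -1.0]]
ft_force: [-0.9, 0.5, 0.3]
grip_width: 0.0854
```

```bash
python3 -c "
from h import *
print(readout.observe()['position'].round(4)); snap('wrist','wL')"
```

```text
[0.4804 0.3014 0.248 ]
```

View pics/wL.png

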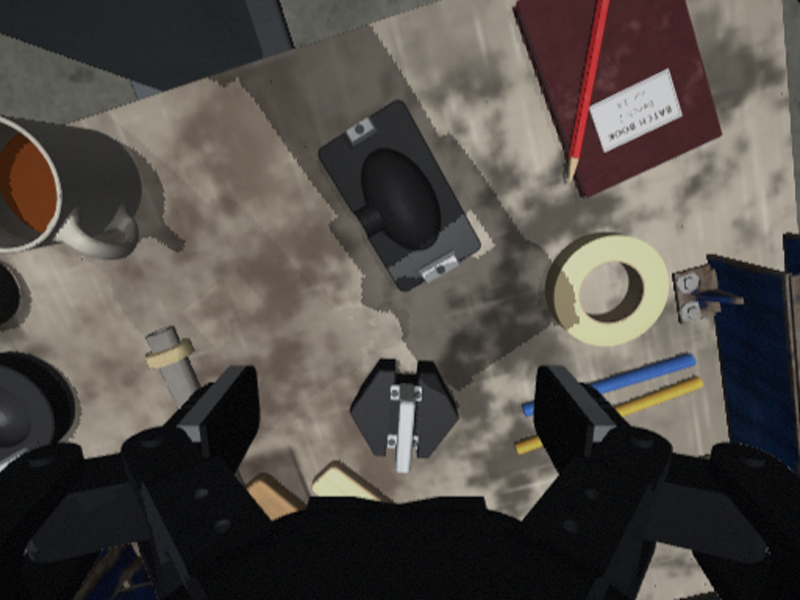

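The wrist view shows the oblong bottom: narrow key at (360,129), wide key at (438,268), mouth to the left. The hex top is at (405,420), with its far slot hidden. I'll take a closer look at the hex top, then survey the right side.

Call:
arm_command(rows="0 -35 0 0 0 0 0;0 -35 0 0 0 0 0;0 -35 0 0 0 0 0;0 0 0 0 0 0 0;0 0 0 0 0 0 0")

```text
time_s: 1.65
position: [0.5817, 0.272, 0.2475]
tool_rot: [[-0.959, 0.283, -0.001], [0.283, 0.959, -0.0], [0.001, -0.0, -1.0]]
ft_force: [-0.5, 0.8, 0.6]
grip_width: 0.0851
```

```bash
python3 -c "
from h import *
snap('wrist','wH')"
```

Call:
arm_command(rows="0 -5 -39 0 0 0 0;0 -6 -39 0 0 0 0;0 -5 -39 0 0 0 0;0 -6 -39 0 0 0 0;0 -5 -39 0 0 0 0")

```text
time_s: 2.12
position: [0.5504, 0.0769, 0.249]
tool_rot: [[-0.96, 0.28, 0.001], [0.28, 0.96, 0.0], [-0.001, 0.0, -1.0]]
ft_force: [0.9, -0.5, -0.5]
grip_width: 0.0853
```

Call:
arm_command(rows="0 -6 -39 0 0 0 0;0 -5 -39 0 0 0 0;0 -6 -39 0 0 0 0;0 -5 -39 0 0 0 0;0 -6 -39 0 0 0 0")

```text
time_s: 2.53
position: [0.5227, -0.1178, 0.2491]
tool_rot: [[-0.96, 0.281, 0.001], [0.281, 0.96, -0.0], [-0.001, 0.0, -1.0]]
ft_force: [0.6, 0.6, 0.3]
grip_width: 0.0853
```

Call:
arm_command(rows="0 -5 -39 0 0 0 0;0 -6 -39 0 0 0 0;0 0 0 0 0 0 0;0 0 0 0 0 0 0;0 0 0 0 0 0 0")

```text
time_s: 2.95
position: [0.5122, -0.1943, 0.2487]
tool_rot: [[-0.96, 0.282, 0.0], [0.282, 0.96, 0.0], [-0.0, 0.0, -1.0]]
ft_force: [0.1, 0.6, 0.1]
grip_width: 0.0854
```

```bash
python3 -c "
from h import *
snap('wrist','wR')
a=cv2.imread('wRraw.png');a=cv2.resize(a,(800,600),interpolation=cv2.INTER_CUBIC)
cv2.imwrite('pics/wR.png',a)
b=cv2.imread('wHraw.png');L=cv2.imread('wLraw.png')
m=dict(np.load('wH.npz'));u,v=w2p(m,[.598,.263,.03]).astype(int);print(u,v)
c1=cv2.resize(b[v-70:v+70,u-50:u+50],(400,560),interpolation=cv2.INTER_CUBIC)
c2=cv2.resize(L[55:195,200:300+0],(400,560),interpolation=cv2.INTER_CUBIC)
cv2.imwrite('pics/m1.png',np.hstack([c1,c2]))
"
```

```text
251 182
```

View pics/wR.png

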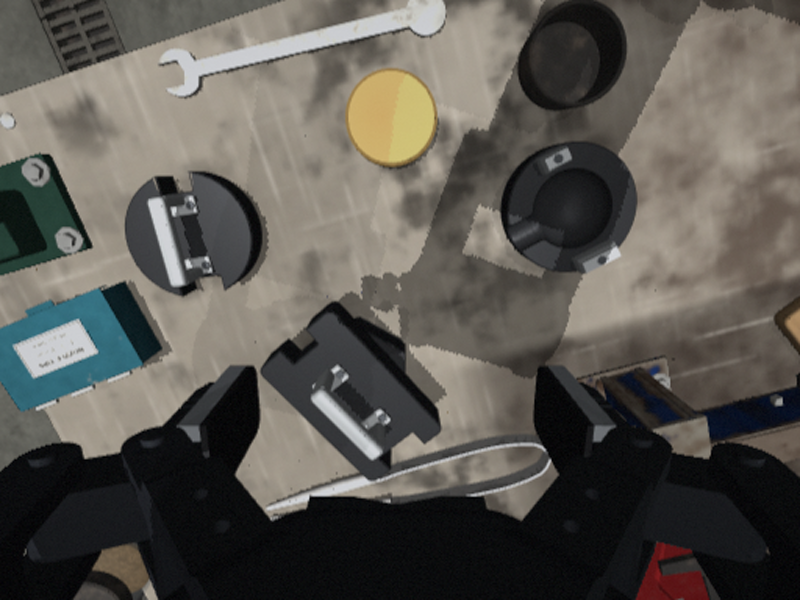

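View pics/m1.png

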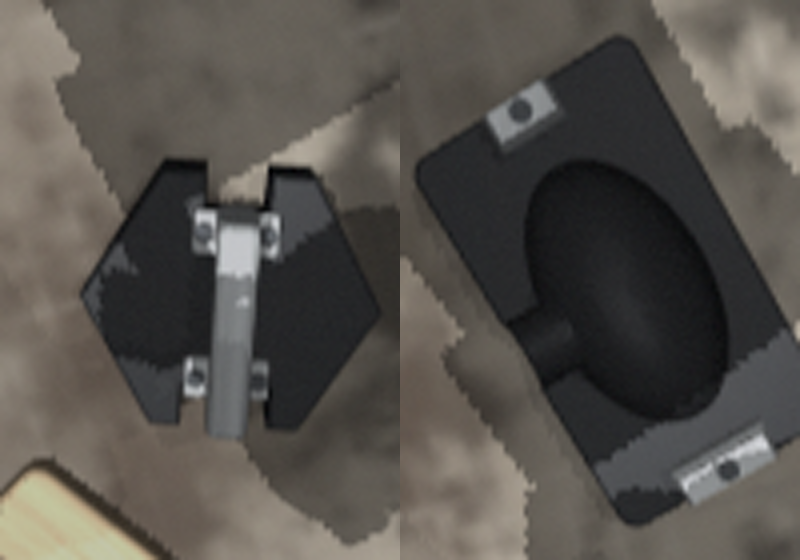

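The oblong bottom and the round bottom both have the wide key at the lower end of the picture. The hex top's wide slot is the lower one (88 px against 61 px), so it points away from the robot. I'll enlarge the oblong and round tops.

```bash
python3 -c "
from h import *
b=cv2.imread('wRraw.png')
c1=cv2.resize(b[185:305,160:290],(520,480),interpolation=cv2.INTER_CUBIC)
c2=cv2.resize(b[103:193,76:172],(280,263),interpolation=cv2.INTER_CUBIC)
c3=cv2.resize(b[83:183,314:414],(280,280),interpolation=cv2.INTER_CUBIC)
o=np.zeros((543,800,3),np.uint8);o[:480,:520]=c1;o[:263,520:]=c2;o[263:543,520:]=c3
o=cv2.convertScaleAbs(o,alpha=1.8,beta=10)
cv2.imwrite('pics/m2.png',o)
"
```

```text
(no output)
```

View pics/m2.png

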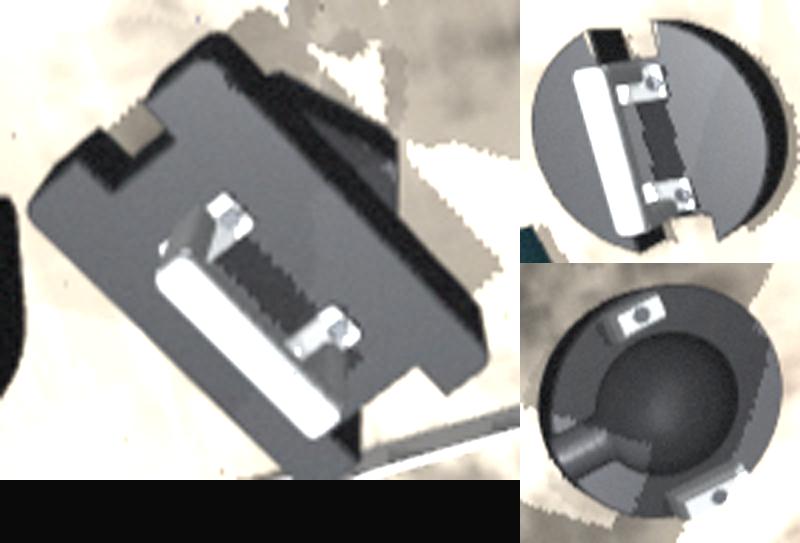

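```bash
python3 -c "
from h import *
m=dict(np.load('wR.npz'))
f=lambda x,y:(160+x/4,185+y/4)
A=f(35,203);B=f(205,60);D=f(487,355)
h1=f(162,272);h2=f(330,420)
for zb in (.028,.044):
  a,b,d=[p2w(m,*q,zb+.028)[:2] for q in (A,B,D)]; e,g=[p2w(m,*q,zb+.063)[:2] for q in (h1,h2)]
  print(zb,'AB',np.linalg.norm(a-b),'BD',np.linalg.norm(b-d),'center',(a+d)/2,'ang',np.degrees(np.arctan2(*(d-b)[::-1])),'h',np.linalg.norm(e-g),(e+g)/2,np.degrees(np.arctan2(*(g-e)[::-1])))
  s=4*1000/4; 
  # rectified view of upper face, 4px/mm, x along BD
  c=(a+d)/2;u=(d-b)/np.linalg.norm(d-b);w=np.array([-u[1],u[0]])
  P=[c+sx*u*.07+sy*w*.045 for sx,sy in((-1,1),(1,1),(1,-1),(-1,-1))]
  src=np.float32([w2p(m,[*p,zb+.028]) for p in P])
  H=cv2.getPerspectiveTransform(src,np.float32([[0,0],[560,0],[560,360],[0,360]]))
  cv2.imwrite(f'r{zb}.png',cv2.convertScaleAbs(cv2.warpPerspective(cv2.imread('wRraw.png'),H,(560,360),flags=cv2.INTER_CUBIC),alpha=1.8,beta=10))
togo(.59,-.248,.25,30)
"
```

```text
0.028 AB 0.06751158968907221 BD 0.124502979842099 center [ 0.59969656 -0.25540967] ang 24.868295506932608 h 0.06272982565652574 [ 0.60083205 -0.25743234] 28.221485031139476
0.044 AB 0.06412075513769346 BD 0.11824969788351201 center [ 0.59216786 -0.25147511] ang 24.868295506932608 h 0.05919027149374653 [ 0.59231002 -0.252898  ] 28.22148503113946
shift [-89.6 -30.   -1.2] turns [[  0.   -0.  133.7]
 [  0.    0.  -46.3]] q6 -106.8 t 3.0
```

Call:
arm_command(rows="0 -33 -12 0 0 0 0;0 -33 -12 0 0 0 0;0 -34 -11 0 0 0 0;0 0 0 0 0 0 -7;0 0 0 0 0 0 -7")

```text
time_s: 3.42
position: [0.6, -0.2565, 0.2471]
tool_rot: [[-0.999, 0.034, -0.001], [0.034, 0.999, 0.001], [0.001, 0.001, -1.0]]
ft_force: [-0.6, 1.1, -0.3]
grip_width: 0.0855
```

Call:
arm_command(rows="0 0 0 0 0 0 -7;0 0 0 0 0 0 -7;0 0 0 0 0 0 -7;0 0 0 0 0 0 -7;0 0 0 0 0 0 0")

```text
time_s: 3.83
position: [0.599, -0.2556, 0.2486]
tool_rot: [[-0.899, -0.438, 0.0], [-0.438, 0.899, 0.0], [-0.0, 0.0, -1.0]]
ft_force: [-0.2, 0.5, -0.1]
grip_width: 0.0851
```

Call:
arm_command(rows="0 0 0 0 0 0 0;0 0 0 0 0 0 0")

```text
time_s: 4.0
position: [0.5988, -0.2567, 0.2485]
tool_rot: [[-0.903, -0.43, 0.0], [-0.43, 0.903, 0.0], [-0.0, -0.0, -1.0]]
ft_force: [-0.2, -0.0, 0.5]
grip_width: 0.0853
```

```bash
python3 -c "
from h import *
m,im=snap('wrist','wO')
c=[cv2.convertScaleAbs(cv2.resize(im[140:340,140:360],(660,600),interpolation=cv2.INTER_CUBIC),alpha=1.8,beta=10)]
cv2.imwrite('pics/wO.png',c[0])
"
```

```text
(no output)
```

View pics/wO.png

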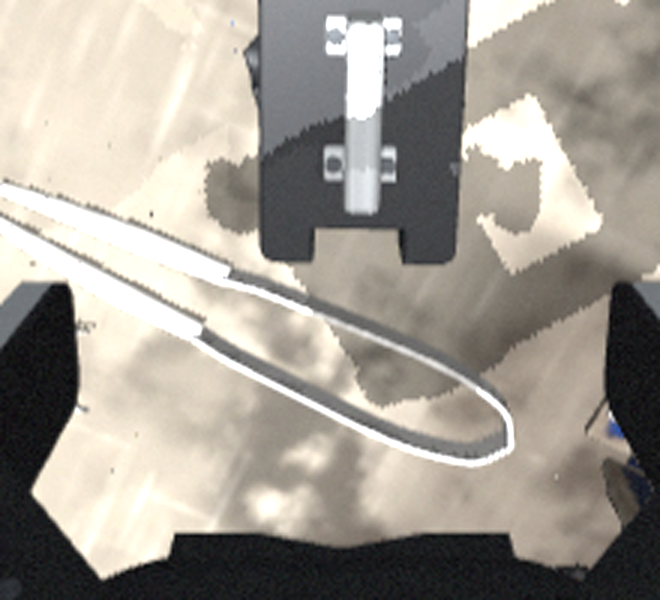

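Clear view: the far slot is 90 px wide against a block width of 196 px, which is 33 mm. So the oblong top's wide slot points away from the robot. I'll compute the grasp from this.

```bash
python3 -c "
from h import *
m=dict(np.load('wO.npz'))
f=lambda x,y:(140+x/3,140+y/3)
for zb in (.020,.028,.036,.044):
  w=lambda x,y,h:p2w(m,*f(x,y),zb+h)[:2]
  print(zb,'width',np.linalg.norm(w(262,255,.028)-w(458,255,.028))*1e3,'slot',np.linalg.norm(w(312,240,.028)-w(402,240,.028))*1e3)
  e,g=w(366,24,.063),w(362,190,.063); print('handle',np.linalg.norm(e-g)*1e3,(e+g)/2,np.degrees(np.arctan2(*(g-e)[::-1])), 'barw',np.linalg.norm(w(347,110,.063)-w(384,110,.063))*1e3)
  a,b=w(262,250,.028),w(458,250,.028); print('side mid',(a+b)/2,'edge ang L',np.degrees(np.arctan2(*(w(263,240,.028)-w(261,20,.028))[::-1])),'R',np.degrees(np.arctan2(*(w(459,240,.028)-w(467,20,.028))[::-1])))
"; python3 -c "
import cv2,numpy as np
b=cv2.imread('wOraw.png');c=b[40:240,190:330];cv2.imwrite('pics/wO2.png',cv2.convertScaleAbs(cv2.resize(c,(420,600),interpolation=cv2.INTER_CUBIC),alpha=1.8,beta=10))"
```

```text
0.02 width 77.51719859305459 slot 35.42877618264482
handle 57.28425563734852 [ 0.59417059 -0.2518252 ] 24.432997686836124 barw 12.497190751366766
side mid [ 0.65258606 -0.22438802] edge ang L 24.580765049082828 R 25.418244888688303
0.028 width 75.61707619289842 slot 34.56033650143065
handle 55.7114153276188 [ 0.59268396 -0.25276229] 24.432997686836067 barw 12.15405832949205
side mid [ 0.64982696 -0.22589716] edge ang L 24.58076504908283 R 25.418244888688307
0.036 width 73.71695379274227 slot 33.691896820216584
handle 54.138575017889 [ 0.59119733 -0.25369938] 24.43299768683611 barw 11.810925907617406
side mid [ 0.64706786 -0.2274063 ] edge ang L 24.580765049082835 R 25.41824488868831
0.044 width 71.81683139258615 slot 32.823457139002514
handle 52.565734708159184 [ 0.5897107  -0.25463646] 24.432997686836103 barw 11.467793485742718
side mid [ 0.64430877 -0.22891544] edge ang L 24.580765049082842 R 25.418244888688292
```

View pics/wO2.png

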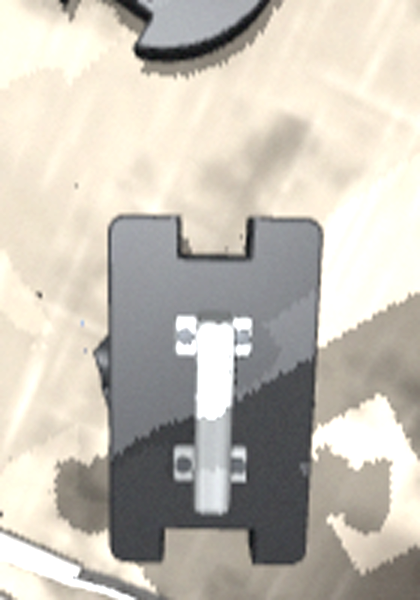

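The near slot is about 68 px wide, so it is the narrow one. The width fits a base height of about 44 mm, meaning the top is resting on the hex keys. I'll fit the poses by least squares for the oblong top and the oblong bottom.

```bash
cat >> h.py <<'E'
from scipy.optimize import least_squares
def fit(m,P,px,x0,fixz=None):
    P=np.array(P,float)/1000;px=np.array(px,float)
    def r(q):
        z=q[3] if fixz is None else fixz
        c,s=np.cos(q[2]),np.sin(q[2])
        return np.concatenate([w2p(m,[q[0]+c*p[0]-s*p[1],q[1]+s*p[0]+c*p[1],z+p[2]])-u for p,u in zip(P,px)])
    x0=list(x0);x0[2]=np.radians(x0[2])
    S=least_squares(r,x0,loss="soft_l1");q=S.x
    print("x y",q[:2].round(4),"yaw",np.degrees(q[2]).round(2),"z",q[3].round(4) if fixz is None else fixz,"res px",np.round(r(q).reshape(-1,2),1).tolist())
    return q
E
python3 -c "
from h import *
m=dict(np.load('wO.npz'))
P=[(48.5,-16.5,28),(48.5,16.5,28),(-48.5,-11.5,28),(-48.5,11.5,28),(-62,-36,28),(-62,36,28),(62,-36,28),(62,36,28),(31,-6,63),(31,6,63),(-31,-6,63),(-31,6,63)]
X=[(164,528),(252,527),(182,257),(249,256),(109,216),(323,218),(110,563),(304,565),(196,515),(229,515),(197,322),(235,321)]
px=np.array(X)/3+[190,40]
fit(m,P,px,[.59,-.25,25,.04])
q=fit(m,P,px,[.59,-.25,25,.04],.044)
m=dict(np.load('wL.npz'))
# right half of m1: raw=200+(x-400)/4, 55+y/4 ; bottom corners upper face, key top outlines centres
P=[(-62,-36,28),(-62,36,28),(62,-36,28),(-55.5,0,44),(55.5,0,44)]
X=[(412,168),(631,31),(630,532),(521,112),(727,472)]
px=(np.array(X)-[400,0])/4+[200,55]
b=fit(m,P,px,[.435,.315,13,0]); b=fit(m,P,px,[.435,.315,13,0],0.)
togo(q[0],q[1],.104,np.degrees(q[2]))
"
```

```text
x y [ 0.5936 -0.2527] yaw 24.43 z 0.0416 res px [[-0.2, -0.1], [0.5, 0.7], [-0.4, 0.0], [-0.1, 0.8], [-0.3, -0.5], [0.2, 0.1], [0.1, -0.6], [0.3, -0.2], [-1.0, -0.2], [0.4, -0.0], [-0.1, -0.2], [0.4, 0.4]]
x y [ 0.5932 -0.2529] yaw 24.43 z 0.044 res px [[-0.3, 0.2], [0.6, 1.1], [-0.5, -0.3], [0.0, 0.4], [-0.6, -1.0], [0.5, -0.4], [-0.1, -0.2], [0.5, 0.2], [-1.0, 0.1], [0.5, 0.3], [-0.2, -0.4], [0.4, 0.2]]
x y [0.438 0.317] yaw 13.7 z -0.0025 res px [[-0.5, -0.1], [-0.1, -0.4], [-0.2, 0.6], [1.4, 0.9], [-0.1, -0.8]]
x y [0.4381 0.317 ] yaw 13.69 z 0.0 res px [[-0.9, -0.2], [-0.1, -0.8], [-0.2, 1.1], [1.2, 0.7], [0.1, -0.4]]
shift [  3.2   6.  144.4] turns [[  -0.    0. -179.]
 [   0.    0.    1.]] q6 -149.1 t 4.05
```

Call:
arm_command(rows="0 3 6 20 0 0 1;0 0 0 35 0 0 0;0 0 0 35 0 0 0;0 0 0 30 0 0 0;0 0 0 16 0 0 0")

```text
time_s: 4.47
position: [0.592, -0.2527, 0.1085]
tool_rot: [[-0.91, -0.414, -0.004], [-0.414, 0.91, 0.003], [0.003, 0.004, -1.0]]
ft_force: [-0.2, -0.6, 0.2]
grip_width: 0.0855
```

Call:
arm_command(rows="0 0 0 10 0 0 0;0 0 0 0 0 0 0;0 0 0 0 0 0 0;0.5 0 0 0 0 0 0;0.5 0 0 0 0 0 0", squeeze=80)

```text
time_s: 4.88
position: [0.5938, -0.254, 0.1039]
tool_rot: [[-0.91, -0.416, 0.002], [-0.416, 0.91, -0.002], [-0.002, -0.002, -1.0]]
ft_force: [0.3, -0.9, 1.1]
grip_width: 0.0641
```

Call:
arm_command(rows="1 0 0 0 0 0 0;1 0 0 0 0 0 0;1 0 0 0 0 0 0;1 0 0 0 0 0 0;1 0 0 0 0 0 0")

```text
time_s: 5.3
position: [0.5932, -0.2536, 0.1027]
tool_rot: [[-0.909, -0.416, 0.0], [-0.416, 0.909, 0.0], [-0.0, 0.0, -1.0]]
ft_force: [-2.1, 1.7, 3.5]
grip_width: 0.01
```

Call:
arm_command(rows="1 0 0 0 0 0 0;1 0 0 -4 0 0 0;1 0 0 -10 0 0 0;1 0 0 -20 0 0 0;1 0 0 -25 0 0 0")

```text
time_s: 5.72
position: [0.5924, -0.2534, 0.1604]
tool_rot: [[-0.909, -0.416, -0.004], [-0.416, 0.909, 0.002], [0.003, 0.004, -1.0]]
ft_force: [0.3, 0.5, -4.5]
grip_width: 0.0103
```

Call:
arm_command(rows="1 0 0 -30 0 0 0;1 0 0 -30 0 0 0;1 0 0 -30 0 0 0;1 0 0 0 0 0 0;1 0 0 0 0 0 0")

```text
time_s: 6.13
position: [0.5933, -0.2539, 0.2524]
tool_rot: [[-0.909, -0.416, 0.002], [-0.416, 0.909, -0.001], [-0.001, -0.002, -1.0]]
ft_force: [0.7, 0.3, -6.0]
grip_width: 0.0104
```

```bash
python3 -c "
from h import *
o=readout.observe();print(o['grip_width'],o['ft_force'],o['wrist_torque'])
m,im=snap('wrist','wG')
c=cv2.convertScaleAbs(im[:,90:420],alpha=1.6,beta=10)
cv2.imwrite('pics/wG.png',cv2.resize(c,(516,600)))
togo(.4381,.317,.25,13.69)"
```

```text
0.010378516509500441 [ 0.66433746  0.3169651  -5.98277728] [-0.00529391  0.06389091 -0.01089986]
shift [-96.5 583.2   1. ] turns [[ 1.000e-01  1.000e-01 -1.691e+02]
 [ 1.000e-01 -1.000e-01  1.090e+01]] q6 -148.2 t 6.1833
```

View pics/wG.png

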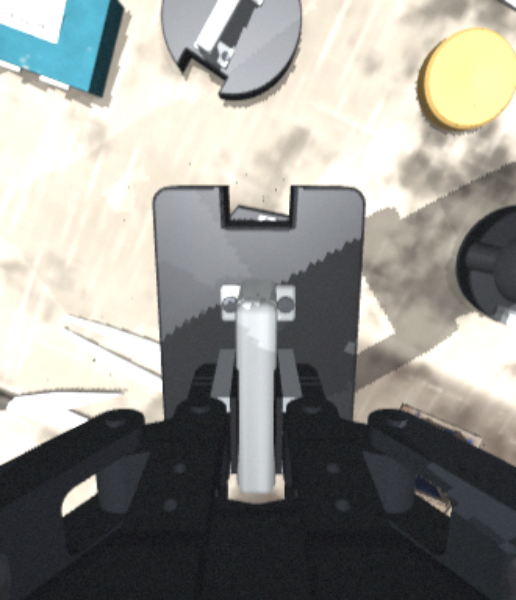

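The top is held straight, with the handle centred at about (256,400) and the narrow slot at (260,215). I'll fit the pose in hand and carry it over.

```bash
python3 -c "
from h import *
m=dict(np.load('wG.npz'))
P=[(-48.5,-11.5,28),(-48.5,11.5,28),(-62,-36,28),(-62,36,28),(31,-6,63),(31,6,63)]
X=[(228,228),(293,228),(153,187),(365,188),(238,492),(274,492)]
px=np.array(X)/[1.5636,1.5625]+[90,0]
for z in (None,.1937): fit(m,P,px,[.593,-.253,24.6,.19],z)
"
```

```text
x y [ 0.5945 -0.2542] yaw 23.93 z 0.1902 res px [[-1.4, -0.3], [-0.4, 0.1], [0.2, -0.2], [0.6, 0.6], [-0.2, -0.2], [0.9, 0.0]]
x y [ 0.594  -0.2544] yaw 23.84 z 0.1937 res px [[-1.6, -0.6], [0.3, -0.1], [-1.1, -1.2], [2.5, -0.2], [-0.5, 3.6], [1.2, 3.9]]
```

Call:
arm_command(rows="1 -4 20 0 0 0 0;1 -7 40 0 0 0 0;1 -7 40 0 0 0 0;1 -7 40 0 0 0 0;1 -7 40 0 0 0 0")

```text
time_s: 6.6
position: [0.5458, -0.0749, 0.2488]
tool_rot: [[-0.91, -0.415, -0.005], [-0.415, 0.91, 0.002], [0.003, 0.003, -1.0]]
ft_force: [0.9, -0.0, -4.9]
grip_width: 0.0099
```

Call:
arm_command(rows="1 -7 40 0 0 0 0;1 -7 40 0 0 0 0;1 -7 40 0 0 0 0;1 -7 40 0 0 0 0;1 -7 40 0 0 0 0")

```text
time_s: 7.02
position: [0.4944, 0.1214, 0.2492]
tool_rot: [[-0.91, -0.416, -0.004], [-0.416, 0.91, -0.0], [0.004, 0.002, -1.0]]
ft_force: [1.5, 0.4, -6.0]
grip_width: 0.0101
```

Call:
arm_command(rows="1 -7 40 0 0 0 0;1 -7 40 0 0 0 0;1 -7 40 0 0 0 0;1 -7 40 0 0 0 0;1 -3 30 0 0 0 0")

```text
time_s: 7.43
position: [0.4434, 0.3079, 0.249]
tool_rot: [[-0.909, -0.417, -0.004], [-0.417, 0.909, -0.001], [0.004, 0.001, -1.0]]
ft_force: [1.0, -0.5, -4.3]
grip_width: 0.0102
```

Call:
arm_command(rows="1 0 13 0 0 0 5;1 0 0 0 0 0 5.9;1 0 0 0 0 0 0;1 0 0 0 0 0 0;1 0 0 0 0 0 0")

```text
time_s: 7.85
position: [0.4399, 0.3166, 0.2503]
tool_rot: [[-0.971, -0.238, -0.002], [-0.238, 0.971, -0.001], [0.002, -0.0, -1.0]]
ft_force: [-0.4, 0.3, -5.5]
grip_width: 0.0102
```

```bash
python3 -c "
from h import *
togo(.4381,.317,.12,13.69)"
```

```text
shift [  1.4   0.9 130.3] turns [[ 2.000e-01 -0.000e+00 -1.799e+02]
 [-0.000e+00 -1.000e-01  1.000e-01]] q6 -80.6 t 7.85
```

Call:
arm_command(rows="1 1 1 30 0 0 0;1 0 0 35 0 0 0;1 0 0 35 0 0 0;1 0 0 20 0 0 0;1 0 0 14 0 0 0")

```text
time_s: 8.27
position: [0.4379, 0.3168, 0.1145]
tool_rot: [[-0.971, -0.237, -0.004], [-0.237, 0.971, -0.002], [0.004, -0.001, -1.0]]
ft_force: [0.2, -0.1, -4.4]
grip_width: 0.0102
```

Call:
arm_command(rows="1 0 0 0 0 0 0;1 0 0 0 0 0 0;1 0 0 0 0 0 0")

```text
time_s: 8.52
position: [0.4395, 0.3179, 0.1184]
tool_rot: [[-0.972, -0.237, 0.002], [-0.237, 0.972, 0.001], [-0.002, 0.0, -1.0]]
ft_force: [0.5, 0.1, -5.3]
grip_width: 0.0104
```

```bash
python3 -c "
from h import *
o=readout.observe();print(o['position'],o['ft_force'])
m,im=snap('wrist','wP')
g=cv2.convertScaleAbs(im[100:230,180:335],alpha=2,beta=15)
cv2.imwrite('pics/wP.png',cv2.resize(g,(715,600),interpolation=cv2.INTER_CUBIC))
# predicted key top outline & foot px
c,s=np.cos(np.radians(13.69)),np.sin(np.radians(13.69))
for p in [(-61,-10,28),(-61,10,28),(-50,-10,28),(-50,10,28),(-62,-36,28),(-62,36,28),(-59,-8,44),(-59,8,44),(-52,-8,44),(-52,8,44)]:
  u=w2p(m,[.4381+(c*p[0]-s*p[1])/1e3,.317+(s*p[0]+c*p[1])/1e3,p[2]/1e3]);print(p,((u-[180,100])*4.613).round(0))
"
```

```text
[0.43945346 0.31791427 0.11836808] [ 0.45993774  0.06272086 -5.29634973]
(-61, -10, 28) [280.  70.]
(-61, 10, 28) [409.  70.]
(-50, -10, 28) [281. 143.]
(-50, 10, 28) [409. 142.]
(-62, -36, 28) [111.  64.]
(-62, 36, 28) [578.  63.]
(-59, -8, 44) [289.  86.]
(-59, 8, 44) [401.  86.]
(-52, -8, 44) [290. 136.]
(-52, 8, 44) [400. 136.]
```

View pics/wP.png

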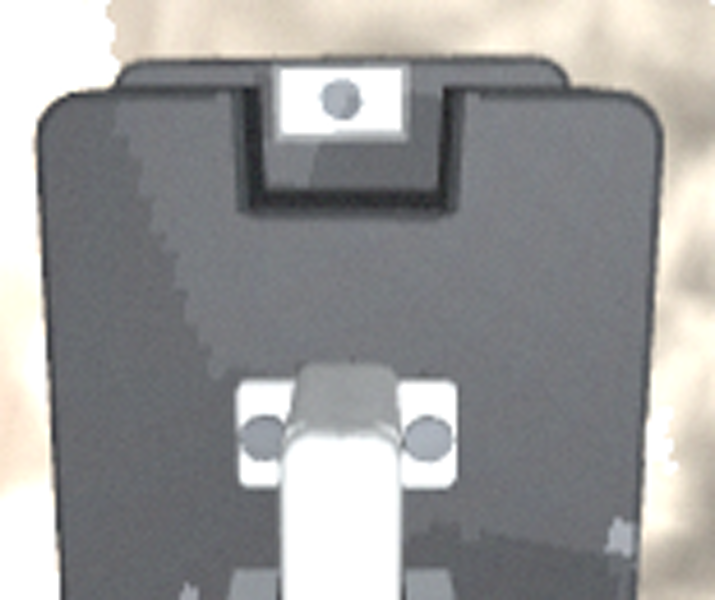

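The key (centre about (342,102)) shows through the slot and is slightly forward of where I predicted it. I'll fit both parts in this one picture.

```bash
python3 -c "
from h import *
m=dict(np.load('wP.npz'))
f=lambda X:np.array(X)/4.613+[180,100]
P=[(-48.5,-11.5,28),(-48.5,11.5,28),(-62,-36,28),(-62,36,28),(-48.5,-11.5,0),(-48.5,11.5,0)]
t=fit(m,P,f([(240,212),(459,212),(37,89),(662,89),(262,190),(441,190)]),[.438,.317,13.7,.06])
t=fit(m,P,f([(240,212),(459,212),(37,89),(662,89),(262,190),(441,190)]),[.438,.317,13.7,.06],.0597)
P=[(-62,-36,28),(-62,36,28),(-59.5,-8.5,44),(-59.5,8.5,44),(-51.5,-8.5,44),(-51.5,8.5,44)]
b=fit(m,P,f([(113,58),(573,58),(277,67),(409,67),(277,138),(407,138)]),[.438,.317,13.7,0],0.)
c,s=np.cos(t[2]),np.sin(t[2]);d=(b-t)[:2]*1e3
print('bottom rel top in top axes mm',c*d[0]+s*d[1],-s*d[0]+c*d[1],'yaw',np.degrees(b[2]-t[2]))
"
```

```text
x y [0.4405 0.3181] yaw 13.67 z 0.0575 res px [[2.5, -0.2], [-2.1, -0.2], [-0.5, 0.7], [1.1, 0.6], [0.6, -0.5], [-1.6, -0.5]]
x y [0.4403 0.3181] yaw 13.64 z 0.0597 res px [[2.5, -0.0], [-1.5, -0.0], [-1.3, 0.5], [2.4, 0.4], [0.6, -0.5], [-1.2, -0.5]]
x y [0.4373 0.3164] yaw 13.61 z 0.0 res px [[-0.9, -0.2], [0.7, -0.2], [1.4, 1.9], [-1.5, 1.9], [1.5, -1.1], [-1.2, -1.1]]
bottom rel top in top axes mm -3.356237928377889 -0.9778581356868175 yaw -0.030560599268499584
```

Call:
arm_command(rows="1 3.2 -1 0 0 0 0;1 0 0 6 0 0 0;1 0 0 4 0 0 0;1 0 0 2 0 0 0;1 0 0 2 0 0 0")

```text
time_s: 8.98
position: [0.4358, 0.3162, 0.103]
tool_rot: [[-0.972, -0.236, -0.0], [-0.236, 0.972, -0.0], [0.0, -0.0, -1.0]]
ft_force: [0.0, 0.6, -4.9]
grip_width: 0.01
```

Call:
arm_command(rows="1 0 0 2 0 0 0;1 0 0 2 0 0 0;1 0 0 2 0 0 0;1 0 0 0 0 0 0")

```text
time_s: 9.32
position: [0.4357, 0.3162, 0.0969]
tool_rot: [[-0.972, -0.236, -0.001], [-0.236, 0.972, -0.0], [0.001, -0.0, -1.0]]
ft_force: [0.2, 0.7, -5.0]
grip_width: 0.0104
```

The underside is now below the key tops with no contact force. I'll go on down, slowing towards the seat.

Call:
arm_command(rows="1 0 0 2.5 0 0 0;1 0 0 2.5 0 0 0;1 0 0 2 0 0 0;1 0 0 1 0 0 0;1 0 0 0 0 0 0")

```text
time_s: 9.73
position: [0.4357, 0.3162, 0.089]
tool_rot: [[-0.972, -0.236, -0.001], [-0.236, 0.972, -0.0], [0.001, -0.0, -1.0]]
ft_force: [-0.3, 0.6, -4.4]
grip_width: 0.0099
```

Call:
arm_command(rows="1 0 0 1 0 0 0;1 0 0 0.7 0 0 0;1 0 0 0 0 0 0")

```text
time_s: 9.98
position: [0.436, 0.3163, 0.0877]
tool_rot: [[-0.972, -0.236, 0.0], [-0.236, 0.972, 0.0], [-0.0, 0.0, -1.0]]
ft_force: [-0.2, 0.2, -5.1]
grip_width: 0.0102
```

Call:
arm_command(rows="1 0 0 0.6 0 0 0;1 0 0 0.5 0 0 0;1 0 0 0 0 0 0")

```text
time_s: 10.23
position: [0.4362, 0.3167, 0.0871]
tool_rot: [[-0.972, -0.236, 0.001], [-0.236, 0.972, 0.001], [-0.002, 0.001, -1.0]]
ft_force: [0.4, 3.0, 1.6]
grip_width: 0.0105
```

Call:
arm_command(rows="1 0 0 0.5 0 0 0;1 0 0 0 0 0 0")

```text
time_s: 10.4
position: [0.4362, 0.3169, 0.0869]
tool_rot: [[-0.972, -0.236, 0.002], [-0.236, 0.972, 0.002], [-0.002, 0.001, -1.0]]
ft_force: [-2.2, 3.5, 6.6]
grip_width: 0.0101
```

The wrist force went from -5 N to +6.6 N at the expected seat height, so the top is home. I'll release, rise and go to look at the hex bottom, which is now uncovered.

Call:
arm_command(rows="0.8 0 0 -0.3 0 0 0;0.6 0 0 0 0 0 0;0.4 0 0 0 0 0 0;0.3 0 0 0 0 0 0;0.3 0 0 0 0 0 0")

```text
time_s: 10.82
position: [0.4359, 0.3161, 0.0862]
tool_rot: [[-0.972, -0.236, -0.0], [-0.236, 0.972, -0.0], [0.0, -0.0, -1.0]]
ft_force: [0.8, -0.8, 0.4]
grip_width: 0.0601
```

Call:
arm_command(rows="0.3 0 0 0 0 0 0;0.3 0 0 -8 0 0 0;0.3 0 0 -20 0 0 0;0 0 0 -35 0 0 0;0 0 0 -40 0 0 0")

```text
time_s: 11.23
position: [0.4351, 0.3158, 0.1898]
tool_rot: [[-0.972, -0.236, -0.003], [-0.236, 0.972, -0.001], [0.004, -0.001, -1.0]]
ft_force: [0.5, -0.3, 1.4]
grip_width: 0.0817
```

Call:
arm_command(rows="0 0 0 -40 0 0 0;0 0 0 -20 0 0 0;0 0 0 0 0 0 0;0 0 0 0 0 0 0")

```text
time_s: 11.57
position: [0.4359, 0.3163, 0.2505]
tool_rot: [[-0.972, -0.236, 0.002], [-0.236, 0.972, 0.001], [-0.002, 0.0, -1.0]]
ft_force: [-0.7, 0.2, -0.8]
grip_width: 0.0853
```

```bash
python3 -c "
from h import *
snap('wrist','wS');print(readout.observe()['position'])
togo(.58,-.25,.25,13.7)"
```

```text
[0.43550438 0.31606119 0.24907996]
shift [  -6.7 -584.2   -0.8] turns [[ -0.   0. 180.]
 [ -0.  -0.  -0.]] q6 -80.3 t 11.6167
```

Call:
arm_command(rows="0 0 -39 0 0 0 0;0 0 -39 0 0 0 0;0 0 -39 0 0 0 0;0 0 -39 0 0 0 0;0 0 -39 0 0 0 0")

```text
time_s: 12.03
position: [0.4814, 0.125, 0.2478]
tool_rot: [[-0.972, -0.237, -0.003], [-0.237, 0.972, -0.0], [0.003, 0.001, -1.0]]
ft_force: [1.5, -0.3, 0.8]
grip_width: 0.0857
```

Call:
arm_command(rows="0 0 -39 0 0 0 0;0 0 -39 0 0 0 0;0 0 -39 0 0 0 0;0 0 -39 0 0 0 0;0 0 -39 0 0 0 0")

```text
time_s: 12.45
position: [0.5275, -0.0646, 0.2478]
tool_rot: [[-0.972, -0.236, -0.003], [-0.236, 0.972, 0.001], [0.003, 0.002, -1.0]]
ft_force: [0.6, 0.9, 0.0]
grip_width: 0.0857
```

Call:
arm_command(rows="0 0 -39 0 0 0 0;0 0 -39 0 0 0 0;0 0 -39 0 0 0 0;0 0 -39 0 0 0 0;0 0 -39 0 0 0 0")

```text
time_s: 12.87
position: [0.5737, -0.254, 0.2474]
tool_rot: [[-0.972, -0.236, -0.003], [-0.236, 0.972, 0.002], [0.002, 0.003, -1.0]]
ft_force: [1.0, -0.2, -0.1]
grip_width: 0.0854
```

Call:
arm_command(rows="0 0 0 0 0 0 0;0 0 0 0 0 0 0")

```text
time_s: 13.03
position: [0.5736, -0.2537, 0.2467]
tool_rot: [[-0.972, -0.234, -0.004], [-0.234, 0.972, 0.003], [0.003, 0.003, -1.0]]
ft_force: [-0.8, 0.3, 0.1]
grip_width: 0.0855
```

```bash
python3 -c "
from h import *
m,im=snap('wrist','wB')
u,v=w2p(m,[.593,-.253,.03]).astype(int);print(u,v)
hsv=cv2.cvtColor(im,cv2.COLOR_BGR2HSV)
def comps(mask,amin,amax):
  n,l,s,c=cv2.connectedComponentsWithStats(mask.astype(np.uint8))
  for i in range(1,n):
    if amin<s[i,4]<amax and np.hypot(*(c[i]-[u,v]))<80: print('comp',c[i].round(1),s[i].tolist(),cv2.minAreaRect(np.argwhere(l==i)[:,::-1].astype(np.float32)))
print('dark');dk=hsv[...,2]<75;comps(dk,1500,20000)
print('steel');comps((hsv[...,1]<38)&(hsv[...,2]>95),40,1500)
"
```

```text
251 184
dark
comp [250.  186.7] [214, 151, 74, 68, 3228] ((250.5, 184.5), (67.0, 73.0), 90.0)
steel
comp [249.5 160.3] [244, 156, 12, 9, 99] ((249.5, 160.0), (8.0, 11.0), 90.0)
```

```bash
python3 -c "
from h import *
im=cv2.imread('wBraw.png').astype(int)
print('sat R-B / V cols 232..270');
for y in list(range(150,166,2))+list(range(200,226,2)):
  print(y,' '.join('%3d,%2d'%(im[y,x].max(),im[y,x,2]-im[y,x,0]) for x in range(232,272,2)))
"
```

```text
sat R-B / V cols 232..270
150  89,12  88,11  96,13  93,11  91,12  88,11  88,10  87,10  79,10  85,11  86,12  79,10  96,12 105,13 108,14 119,15 129,16 139,18 150,19 163,21
152  16,-1  17,-3  18,-4  17,-4  15,-1  14,-1  11,-2  16, 1  13, 0  15,-2  14,-1  16,-1  13, 0  15,-4  16, 0  14, 0  15,-2  16,-2  24, 2 162,21
154  59,-3  61,-3  62,-4  61,-3  57,-3  62,-5  55,-2  50,-2  54,-2  56,-3  54,-3  52,-1  56,-2  58,-3  55,-3  57,-3  60,-3  62,-3  62,-5  86, 9
156  77,-3  77,-3  78,-4  78,-4  79,-5  78,-5  88,-2  95,-2  98,-4  85,-2  94,-2  96,-3  66,-3  73,-2  75,-4  77,-5  81,-4  83,-5  81,-3  55,-3
158  78,-4  76,-3  75,-3  77,-4  76,-4  77,-5 138,-4 199,-5 143,-6 115,-7 179,-5 196,-6  59,-2  74,-5  72,-3  80,-4  80,-4  81,-5  81,-3  78,-4
160  77,-4  75,-3  76,-3  76,-4  75,-3  76,-4 140,-4 184,-5 100,-9 101,-8 105,-8 195,-5  69,-4  72,-4  78,-4  81,-4  80,-6  79,-4  80,-5  80,-4
162  74,-3  76,-3  76,-4  75,-3  74,-4  74,-3 137,-4 199,-6 104,-9 103,-8 163,-6 196,-6  69,-3  75,-4  80,-4  78,-4  80,-5  77,-3  77,-3  79,-4
164  73,-3  73,-3  75,-4  74,-3  72,-4  72,-4 103,-2 134,-4 133,-4
[... 1249 characters left out ...]
32,-2  28,-1  66,-3 132,-4 133,-4 132,-4  74,-5  58,-5 119,-5 130,-4 130,-4 116,-4  35,-4  35,-2  34,-4  34,-2  40, 1  93,13
218 113,14  93,12  93,12  94,10  76, 1 133,-3 134,-5 128,-4  61,-7  61,-5 100,-3 131,-4 132,-4 118,-4  91,11  91,12  91,12  94,12  91,11  95,13
220 153,20 109,14  91,11  93,12  87, 7 121,-1 122, 0 121, 0  97, 1  86, 2 121, 0 122, 1 121,-1 111, 1  94,11  95,13  97,12  97,12  95,12  93,12
222 154,21 150,20 146,19 125,17 128,17  96,13  96,11  95,12  95,12  96,12  96,12  96,12  94,12  95,12  95,12  95,12  97,12  96,12  93,13  92,10
224 154,20 154,21 148,19 144,18 146,18 113,15  95,13  93,11  96,12  96,12  95,12  95,11  96,13  95,13  94,11  96,12  98,12  94,12  94,13  94,12
```

The pixel dump shows the hex bottom: narrow key at raw (249.7,160), wide key (19 px) at (249.7,217.5), so the wide key points away from the robot. I'll fit all the remaining poses.

```bash
python3 -c "
from h import *
m=dict(np.load('wB.npz'))
print('hexbot');fit(m,[(-33.5,0,44),(33.5,0,44),(0,-46.2,28),(0,46.2,28)],[(249.6,160.2),(249.8,217.3),(213.7,184.5),(287.3,184.5)],[.593,-.253,13.5,0],0.)
m=dict(np.load('wH.npz'))
P=[(40,-13.5,28),(40,13.5,28),(-40,-9,28),(-40,9,28),(31,-6,63),(31,6,63),(-31,-6,63),(-31,6,63),(0,-46.2,28),(0,46.2,28),(40,-23.1,28),(40,23.1,28)]
X=[(180,425),(268,428),(207,172),(268,174),(207,437),(243,437),(218,222),(258,222),(82,293),(380,313),(152,422),(298,430)]
print('hextop');h=fit(m,P,np.array(X)/4+[201,112],[.598,.263,-15,0],0.)
m=dict(np.load('wR.npz'))
s=280/96;f=lambda X:(np.array(X)-[520,0])/s+[76,103]
print('rtop')  # local x down image
P=[(31,-6,63),(31,6,63),(-31,-6,63),(-31,6,63)]
rt=fit(m,P,f([(611,236),(641,229),(574,72),(605,68)]),[.445,-.338,-10,0],0.)
for p in [(44.5,-16.5,28),(44.5,16.5,28),(-44.5,-16.5,28),(-44.5,16.5,28),(32.5,16.5,28),(-32.5,16.5,28),(0,48,28),(0,-48,28),(32.5,11.5,28),(-32.5,11.5,28)]:
  c,q=np.cos(rt[2]),np.sin(rt[2]);u=w2p(m,[rt[0]+(c*p[0]-q*p[1])/1e3,rt[1]+(q*p[0]+c*p[1])/1e3,p[2]/1e3]);print(p,((u-[76,103])*s+[520,0]).round())
s=2.8;f=lambda X:(np.array(X)-[520,263])/s+[314,83]
print('rbot');fit(m,[(-39.5,0,44),(39.5,0,44)],f([(640,316),(719,497)]),[.511,-.06,0,0],0.)
togo(h[0],h[1],.25,np.degrees(h[2]))
"
```

```text
hexbot
x y [ 0.5945 -0.2541] yaw 13.46 z 0.0 res px [[0.1, -0.4], [0.1, -1.3], [-2.0, 0.8], [0.9, 0.8]]
hextop
x y [0.6065 0.2694] yaw -19.38 z 0.0 res px [[0.1, -0.3], [-0.3, 0.0], [0.1, -0.7], [0.1, -0.4], [-0.5, 0.4], [1.2, 0.9], [-0.4, -0.1], [0.8, 0.5], [-0.9, 0.4], [0.6, -0.8], [-0.6, 0.1], [-0.1, -0.1]]
rtop
x y [ 0.4496 -0.3407] yaw -11.28 z 0.0 res px [[-0.2, 0.6], [0.4, 2.0], [-0.5, -1.0], [0.3, -0.7]]
(44.5, -16.5, 28) [633. 251.]
(44.5, 16.5, 28) [711. 244.]
(-44.5, -16.5, 28) [585.  32.]
(-44.5, 16.5, 28) [668.  24.]
(32.5, 16.5, 28) [706. 216.]
(-32.5, 16.5, 28) [674.  56.]
(0, 48, 28) [767. 131.]
(0, -48, 28) [534. 152.]
(32.5, 11.5, 28) [694. 217.]
(-32.5, 11.5, 28) [662.  57.]
rbot
x y [ 0.5113 -0.0594] yaw 12.2 z 0.0 res px [[0.3, 0.5], [-0.3, -0.6]]
shift [-154.8  499.3   -1.5] turns [[ 2.00e-01  2.00e-01 -1.47e+02]
 [ 1.00e-01 -2.00e-01  3.30e+01]] q6 -138.2 t 13.0833
```

The round top's wide slot is also at its far end, and the corner checks agree with that. Going to the hex top now.

Call:
arm_command(rows="0 -11 36 0 0 0 0;0 -11 36 0 0 0 0;0 -11 36 0 0 0 0;0 -11 36 0 0 0 0;0 -11 36 0 0 0 0")

```text
time_s: 13.5
position: [0.584, -0.0609, 0.2491]
tool_rot: [[-0.971, -0.238, -0.001], [-0.238, 0.971, 0.001], [0.001, 0.001, -1.0]]
ft_force: [1.3, -0.4, -0.1]
grip_width: 0.0854
```

Call:
arm_command(rows="0 -11 36 0 0 0 0;0 -11 36 0 0 0 0;0 -11 36 0 0 0 0;0 -11 36 0 0 0 0;0 -11 36 0 0 0 0")

```text
time_s: 13.92
position: [0.5944, 0.1269, 0.2492]
tool_rot: [[-0.971, -0.238, -0.001], [-0.238, 0.971, 0.0], [0.001, 0.0, -1.0]]
ft_force: [1.5, -0.3, 0.4]
grip_width: 0.0851
```

Call:
arm_command(rows="0 -11 36 0 0 0 0;0 -11 36 0 0 0 0;0 -11 36 0 0 0 0;0 -12 31 0 0 0 0;0 0 0 0 0 0 7")

```text
time_s: 14.33
position: [0.6045, 0.2761, 0.2484]
tool_rot: [[-0.992, -0.124, -0.002], [-0.124, 0.992, 0.001], [0.001, 0.002, -1.0]]
ft_force: [-0.2, 0.6, 0.0]
grip_width: 0.0853
```

Call:
arm_command(rows="0 0 0 0 0 0 7;0 0 0 0 0 0 7;0 0 0 0 0 0 7;0 0 0 0 0 0 5;0 0 0 0 0 0 0")

```text
time_s: 14.75
position: [0.6054, 0.2705, 0.249]
tool_rot: [[-0.943, 0.332, -0.001], [0.332, 0.943, -0.0], [0.001, -0.001, -1.0]]
ft_force: [-0.7, 0.2, -0.3]
grip_width: 0.0856
```

Call:
arm_command(rows="0 0 0 0 0 0 0;0 0 0 0 0 0 0")

```text
time_s: 14.92
position: [0.6061, 0.2699, 0.2492]
tool_rot: [[-0.945, 0.328, -0.001], [0.328, 0.945, -0.0], [0.0, -0.0, -1.0]]
ft_force: [-0.8, -0.5, 0.3]
grip_width: 0.0856
```

```bash
python3 -c "
from h import *
m,im=snap('wrist','wH2')
togo(.6065,.2694,.0595,-19.38)
c,s=np.cos(np.radians(-19.38)),np.sin(np.radians(-19.38))
W=lambda p:w2p(m,[.6065+(c*p[0]-s*p[1])/1e3,.2694+(s*p[0]+c*p[1])/1e3,p[2]/1e3])
for p in [(31,0,63),(-31,0,63),(0,-6,63),(0,6,63),(-40,-20,28),(40,-18,28)]:print(p,W(p).round(1))
u,v=W((0,0,63)).round().astype(int);g=im.max(2);
print('row',v,'from',u-16,g[v,u-16:u+17].tolist())
a=W((31,0,63)).round().astype(int);print('col',a[0],'from',a[1]-10,g[a[1]-10:a[1]+11,a[0]].tolist())
a=W((-40,-18,28)).round().astype(int);print('near edge col',a[0],'from',a[1]-10,g[a[1]-10:a[1]+11,a[0]].tolist())
a=W((40,-18,28)).round().astype(int);print('far edge col',a[0],'from',a[1]-10,g[a[1]-10:a[1]+11,a[0]].tolist())
"
```

```text
shift [ -0.3  -0.2 189.8] turns [[   0.    -0.  -179.8]
 [  -0.    -0.     0.2]] q6 -57.0 t 14.9667
(31, 0, 63) [254.5 200.9]
(-31, 0, 63) [254.7 144.8]
(0, -6, 63) [249.1 173.5]
(0, 6, 63) [260.2 173.6]
(-40, -20, 28) [237.5 133.6]
(40, -18, 28) [239.8 199.5]
row 174 from 239 [39, 40, 39, 41, 39, 35, 35, 35, 35, 37, 88, 178, 200, 200, 200, 201, 201, 201, 200, 182, 141, 41, 41, 43, 61, 64, 80, 79, 77, 77, 78, 79, 77]
col 254 from 191 [124, 124, 125, 124, 125, 124, 124, 125, 120, 105, 106, 114, 114, 115, 113, 110, 108, 106, 105, 104, 105]
near edge col 239 from 124 [95, 93, 95, 95, 95, 95, 93, 93, 75, 36, 20, 35, 41, 42, 42, 41, 40, 41, 43, 41, 41]
far edge col 240 from 190 [38, 40, 39, 38, 40, 38, 36, 39, 38, 39, 82, 101, 102, 101, 101, 105, 107, 108, 106, 106, 106]
```

The prediction matches the close view to within 1 px. I'll descend, grip and lift.

Call:
arm_command(rows="0 0 0 38 0 0 0;0 0 0 40 0 0 0;0 0 0 40 0 0 0;0 0 0 35 0 0 0;0 0 0 20 0 0 0")

```text
time_s: 15.38
position: [0.6049, 0.2689, 0.072]
tool_rot: [[-0.944, 0.329, -0.006], [0.329, 0.944, -0.001], [0.005, -0.003, -1.0]]
ft_force: [-0.0, 0.5, 0.7]
grip_width: 0.0852
```

Call:
arm_command(rows="0 0 0 12 0 0 0;0 0 0 5 0 0 0;0 0 0 0 0 0 0;0.5 0 0 0 0 0 0;0.5 0 0 0 0 0 0")

```text
time_s: 15.8
position: [0.6076, 0.2695, 0.0611]
tool_rot: [[-0.944, 0.331, 0.003], [0.331, 0.944, 0.001], [-0.003, 0.002, -1.0]]
ft_force: [-0.3, 0.4, 0.3]
grip_width: 0.0637
```

Call:
arm_command(rows="1 0 0 0 0 0 0;1 0 0 0 0 0 0;1 0 0 0 0 0 0;1 0 0 0 0 0 0;1 0 0 0 0 0 0", squeeze=80)

```text
time_s: 16.22
position: [0.6069, 0.2695, 0.0596]
tool_rot: [[-0.944, 0.331, 0.001], [0.331, 0.944, 0.0], [-0.0, 0.001, -1.0]]
ft_force: [0.5, 1.1, 1.9]
grip_width: 0.0105
```

Call:
arm_command(rows="1 0 0 0 0 0 0;1 0 0 0 0 0 0")

```text
time_s: 16.38
position: [0.6069, 0.2695, 0.0596]
tool_rot: [[-0.944, 0.331, 0.001], [0.331, 0.944, 0.0], [-0.0, 0.001, -1.0]]
ft_force: [-0.3, 1.3, 2.0]
grip_width: 0.01
```

Call:
arm_command(rows="1 0 0 -4 0 0 0;1 0 0 -10 0 0 0;1 0 0 -20 0 0 0;1 0 0 -30 0 0 0;1 0 0 -30 0 0 0")

```text
time_s: 16.8
position: [0.6062, 0.269, 0.1541]
tool_rot: [[-0.944, 0.331, -0.002], [0.331, 0.944, -0.001], [0.002, -0.002, -1.0]]
ft_force: [0.1, -0.0, -3.2]
grip_width: 0.0097
```

Call:
arm_command(rows="1 0 0 -35 0 0 0;1 0 0 -35 0 0 0;1 0 0 -26 0 0 0;1 0 0 0 0 0 0;1 0 0 0 0 0 0")

```text
time_s: 17.22
position: [0.6068, 0.2692, 0.2506]
tool_rot: [[-0.944, 0.331, 0.002], [0.331, 0.944, 0.0], [-0.002, 0.001, -1.0]]
ft_force: [-0.9, 0.6, -3.7]
grip_width: 0.01
```

```bash
python3 -c "
from h import *
print(readout.observe()['position'],readout.observe()['ft_force']);togo(.5945,-.2541,.25,13.46)"
```

```text
[0.60678292 0.26920138 0.25058396] [-0.87609616  0.58179571 -3.7355119 ]
shift [-1.617e+02 -4.978e+02  4.000e-01] turns [[ 2.000e-01 -0.000e+00  1.472e+02]
 [ 0.000e+00  1.000e-01 -3.280e+01]] q6 -56.9 t 17.2167
```

Call:
arm_command(rows="1 -6 -18 0 0 0 0;1 -12 -37 0 0 0 0;1 -12 -37 0 0 0 0;1 -12 -37 0 0 0 0;1 -12 -37 0 0 0 0")

```text
time_s: 17.63
position: [0.6016, 0.0932, 0.247]
tool_rot: [[-0.944, 0.331, -0.005], [0.331, 0.944, 0.0], [0.004, -0.002, -1.0]]
ft_force: [1.3, -0.6, -2.9]
grip_width: 0.0103
```

Call:
arm_command(rows="1 -12 -37 0 0 0 0;1 -12 -37 0 0 0 0;1 -12 -37 0 0 0 0;1 -12 -37 0 0 0 0;1 -12 -37 0 0 0 0")

```text
time_s: 18.05
position: [0.597, -0.1013, 0.2471]
tool_rot: [[-0.944, 0.331, -0.004], [0.331, 0.944, 0.002], [0.005, 0.0, -1.0]]
ft_force: [1.6, 0.3, -3.6]
grip_width: 0.0101
```

Call:
arm_command(rows="1 -12 -37 0 0 0 0;1 -12 -37 0 0 0 0;1 -12 -37 0 0 0 0;1 -12 -36 0 0 0 0;1 0 0 0 0 0 -6.5")

```text
time_s: 18.47
position: [0.5931, -0.2609, 0.2459]
tool_rot: [[-0.973, 0.229, -0.005], [0.229, 0.973, 0.0], [0.005, -0.001, -1.0]]
ft_force: [0.8, 0.5, -3.9]
grip_width: 0.0101
```

Call:
arm_command(rows="1 0 0 0 0 0 -7;1 0 0 0 0 0 -7;1 0 0 0 0 0 -7;1 0 0 0 0 0 -5.3;1 0 0 0 0 0 0")

```text
time_s: 18.88
position: [0.5941, -0.254, 0.2469]
tool_rot: [[-0.972, -0.236, -0.004], [-0.236, 0.972, 0.002], [0.003, 0.003, -1.0]]
ft_force: [-0.4, -0.3, -3.4]
grip_width: 0.0101
```

Call:
arm_command(rows="1 0 0 0 0 0 0;1 0 0 0 0 0 0")

```text
time_s: 19.05
position: [0.5945, -0.2541, 0.2482]
tool_rot: [[-0.973, -0.23, -0.002], [-0.23, 0.973, 0.001], [0.002, 0.002, -1.0]]
ft_force: [0.3, -0.1, -3.0]
grip_width: 0.0102
```

```bash
python3 -c "
from h import *
togo(.5945,-.2541,.119,13.46)"
```

```text
shift [ -0.2  -0.2 129.2] turns [[-1.000e-01 -1.000e-01  1.798e+02]
 [ 1.000e-01 -1.000e-01 -2.000e-01]] q6 -136.9 t 19.05
```

Call:
arm_command(rows="1 0 0 30 0 0 0;1 0 0 35 0 0 0;1 0 0 35 0 0 0;1 0 0 20 0 0 0;1 0 0 9 0 0 0")

```text
time_s: 19.47
position: [0.5934, -0.2534, 0.1163]
tool_rot: [[-0.973, -0.231, -0.006], [-0.231, 0.973, 0.004], [0.005, 0.005, -1.0]]
ft_force: [0.1, 0.8, -4.0]
grip_width: 0.0102
```

Call:
arm_command(rows="1 0 0 0 0 0 0;1 0 0 0 0 0 0;1 0 0 0 0 0 0")

```text
time_s: 19.72
position: [0.5956, -0.2547, 0.1223]
tool_rot: [[-0.973, -0.232, 0.003], [-0.232, 0.973, -0.002], [-0.002, -0.003, -1.0]]
ft_force: [0.3, 0.3, -2.6]
grip_width: 0.0101
```

```bash
python3 -c "
from h import *
o=readout.observe();print(o['position'],o['ft_force'])
m,im=snap('wrist','wQ')
g=cv2.convertScaleAbs(im[110:240,180:335],alpha=2,beta=15)
cv2.imwrite('pics/wQ.png',cv2.resize(g,(715,600),interpolation=cv2.INTER_CUBIC))
"
```

```text
[ 0.59557289 -0.25474705  0.12229326] [ 0.29859458  0.32423323 -2.61539934]
```

View pics/wQ.png

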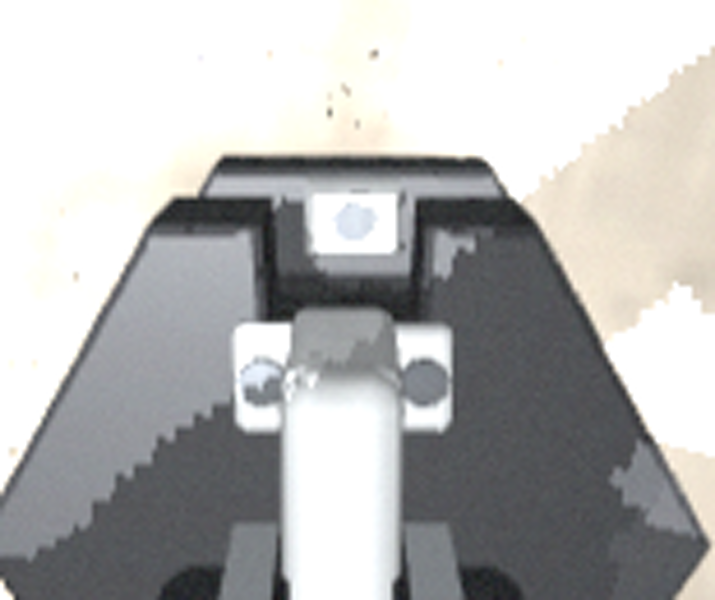

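The key (hole at (355,221)) shows through the narrow slot (272–417), slightly to the right of its centre. Fitting both parts:

```bash
python3 -c "
from h import *
m=dict(np.load('wQ.npz'));o=readout.observe()
f=lambda X:np.array(X)/4.614+[180,110]
P=[(-40,-23.1,28),(-40,23.1,28),(-40,-23.1,0),(-40,23.1,0),(-40,-9,0),(-40,9,0),(0,46.2,28),(-26.5,-9,0),(-26.5,9,0)]
X=f([(157,230),(537,228),(176,199),(525,199),(271,200),(417,200),(709,545),(272,278),(416,278)])
z=o['position'][2]-.0596
for k in (None,z): t=fit(m,P,X,[.595,-.254,13.5,.06],k)
P=[(-40,-23.1,28),(-40,23.1,28),(-40,-23.1,0),(-40,23.1,0),(-33.5,0,44)]
b=fit(m,P,f([(211,172),(497,170),(221,157),(486,157),(354,221)]),[.595,-.254,13.5,0],0.)
c,s=np.cos(t[2]),np.sin(t[2]);d=(b-t)[:2]*1e3
print('bottom rel top in top axes mm',c*d[0]+s*d[1],-s*d[0]+c*d[1],'yaw',np.degrees(b[2]-t[2]))
"
```

```text
x y [ 0.5962 -0.2554] yaw 13.25 z 0.0597 res px [[-1.0, -0.2], [0.7, 0.5], [0.8, -0.5], [-2.8, -0.3], [2.2, -0.7], [-1.3, -0.6], [0.2, -0.2], [2.2, 3.0], [-1.5, 3.1]]
x y [ 0.5956 -0.2556] yaw 13.39 z 0.06272978789082147 res px [[-2.1, -0.2], [1.3, 0.2], [0.0, -0.6], [-2.4, -0.6], [1.8, -0.9], [-1.4, -0.9], [1.6, 0.7], [1.8, 3.2], [-1.4, 3.2]]
x y [ 0.5961 -0.2538] yaw 13.67 z 0.0 res px [[-0.0, 0.1], [-0.0, 0.2], [1.0, -0.7], [-1.3, -1.0], [0.1, 1.4]]
bottom rel top in top axes mm 0.8235477313700483 1.6416051829735754 yaw 0.2770844392552637
```

Call:
arm_command(rows="1 0 1.3 5 0 0 -0.2;1 0 0 6 0 0 0;1 0 0 4 0 0 0;1 0 0 2 0 0 0;1 0 0 2 0 0 0")

```text
time_s: 20.18
position: [0.5944, -0.2529, 0.1009]
tool_rot: [[-0.972, -0.236, -0.0], [-0.236, 0.972, 0.0], [0.0, 0.0, -1.0]]
ft_force: [0.1, -0.5, -3.8]
grip_width: 0.01
```

Call:
arm_command(rows="1 0 0 2 0 0 0;1 0 0 2 0 0 0;1 0 0 0 0 0 0")

```text
time_s: 20.43
position: [0.5944, -0.253, 0.0969]
tool_rot: [[-0.972, -0.236, -0.0], [-0.236, 0.972, 0.0], [0.0, 0.0, -1.0]]
ft_force: [-0.3, 0.6, -4.0]
grip_width: 0.0105
```

Engaged without contact; continuing down.

Call:
arm_command(rows="1 -0.4 0 2.5 0 0 0;1 0 0 2.5 0 0 0;1 0 0 2 0 0 0;1 0 0 0.7 0 0 0;1 0 0 0 0 0 0")

```text
time_s: 20.85
position: [0.5948, -0.2528, 0.0893]
tool_rot: [[-0.972, -0.236, -0.0], [-0.236, 0.972, 0.0], [0.0, 0.0, -1.0]]
ft_force: [0.3, 0.4, -2.8]
grip_width: 0.0103
```

Call:
arm_command(rows="1 0 0 0.7 0 0 0;1 0 0 0.6 0 0 0;1 0 0 0 0 0 0")

```text
time_s: 21.1
position: [0.5949, -0.2529, 0.0883]
tool_rot: [[-0.972, -0.236, 0.0], [-0.236, 0.972, 0.0], [-0.0, 0.0, -1.0]]
ft_force: [-1.0, 0.0, -3.6]
grip_width: 0.0104
```

Call:
arm_command(rows="1 0 0 0.6 0 0 0;1 0 0 0.5 0 0 0;1 0 0 0 0 0 0")

```text
time_s: 21.35
position: [0.5949, -0.2528, 0.0877]
tool_rot: [[-0.972, -0.236, 0.0], [-0.236, 0.972, -0.0], [-0.0, -0.0, -1.0]]
ft_force: [-1.5, 2.0, 0.4]
grip_width: 0.0099
```

Call:
arm_command(rows="1 0 0 0.4 0 0 0;1 0 0 0 0 0 0")

```text
time_s: 21.52
position: [0.5949, -0.2527, 0.0876]
tool_rot: [[-0.972, -0.236, 0.0], [-0.236, 0.972, -0.0], [-0.0, -0.0, -1.0]]
ft_force: [-3.0, 3.7, 5.8]
grip_width: 0.0101
```

Home at 0.0876, exactly as expected. I'll release, rise and go to the round top.

Call:
arm_command(rows="0.8 0 0 -0.3 0 0 0;0.6 0 0 0 0 0 0;0.4 0 0 0 0 0 0;0.3 0 0 0 0 0 0;0.3 0 0 0 0 0 0")

```text
time_s: 21.93
position: [0.5949, -0.253, 0.0871]
tool_rot: [[-0.972, -0.236, 0.0], [-0.236, 0.972, -0.0], [-0.0, -0.0, -1.0]]
ft_force: [-0.6, 0.1, 0.3]
grip_width: 0.06
```

Call:
arm_command(rows="0.3 0 0 0 0 0 0;0.3 0 0 -8 0 0 0;0.3 0 0 -20 0 0 0;0 0 0 -35 0 0 0;0 0 0 -40 0 0 0")

```text
time_s: 22.35
position: [0.5942, -0.2525, 0.1903]
tool_rot: [[-0.972, -0.236, -0.003], [-0.236, 0.972, 0.002], [0.003, 0.003, -1.0]]
ft_force: [0.7, -0.0, 0.1]
grip_width: 0.0814
```

Call:
arm_command(rows="0 0 0 -40 0 0 0;0 0 0 -20 0 0 0;0 0 0 0 0 0 0;0 0 0 0 0 0 0")

```text
time_s: 22.68
position: [0.595, -0.2529, 0.2515]
tool_rot: [[-0.972, -0.236, 0.002], [-0.236, 0.972, -0.001], [-0.002, -0.002, -1.0]]
ft_force: [-1.1, 0.4, -0.7]
grip_width: 0.0855
```

```bash
python3 -c "
from h import *
snap('wrist','wT')
togo(.4496,-.3407,.25,-11.28)"
```

```text
shift [161.7 -51.2  -0.2] turns [[   0.     0.  -155.1]
 [   0.    -0.    24.9]] q6 -137.2 t 22.7333
```

Call:
arm_command(rows="0 32 -10 0 0 0 0;0 33 -10 0 0 0 0;0 33 -11 0 0 0 0;0 32 -10 0 0 0 0;0 32 -10 0 0 0 0")

```text
time_s: 23.15
position: [0.4477, -0.3408, 0.2484]
tool_rot: [[-0.972, -0.236, -0.002], [-0.236, 0.972, 0.003], [0.002, 0.003, -1.0]]
ft_force: [-0.2, -0.1, 0.1]
grip_width: 0.0857
```

Call:
arm_command(rows="0 0 0 0 0 0 6.5;0 0 0 0 0 0 6.5;0 0 0 0 0 0 6.5;0 0 0 0 0 0 5.4;0 0 0 0 0 0 0")

```text
time_s: 23.57
position: [0.4491, -0.3404, 0.2486]
tool_rot: [[-0.98, 0.198, -0.002], [0.198, 0.98, 0.002], [0.003, 0.002, -1.0]]
ft_force: [0.7, 0.1, 0.5]
grip_width: 0.0851
```

Call:
arm_command(rows="0 0 0 0 0 0 0;0 0 0 0 0 0 0")

```text
time_s: 23.73
position: [0.4494, -0.3405, 0.2493]
tool_rot: [[-0.981, 0.192, -0.001], [0.192, 0.981, 0.001], [0.001, 0.001, -1.0]]
ft_force: [0.5, 0.1, 0.2]
grip_width: 0.0853
```

```bash
python3 -c "
from h import *
m,im=snap('wrist','wU')
X0,Y0,A=.4496,-.3407,-11.28
togo(X0,Y0,.0595,A)
c,s=np.cos(np.radians(A)),np.sin(np.radians(A))
W=lambda p:w2p(m,[X0+(c*p[0]-s*p[1])/1e3,Y0+(s*p[0]+c*p[1])/1e3,p[2]/1e3])
for p in [(31,0,63),(-31,0,63),(0,-6,63),(0,6,63),(-20,0,63),(20,0,63)]:print(p,W(p).round(1))
g=im.max(2)
for p in (-20,0,20):
  u,v=W((p,0,63)).round().astype(int);print('row',v,'from',u-16,g[v,u-16:u+17].tolist())
for p in ((31,0,63),(-31,0,63),(38,24,28),(-38,24,28),(38,-24,28),(-38,-24,28)):
  q=W(p);a=q.round().astype(int);print(p,q.round(1),'col',a[0],'from',a[1]-12,g[a[1]-12:a[1]+13,a[0]].tolist())
for p in ((0,48,28),(0,-48,28)):
  q=W(p);a=q.round().astype(int);print(p,q.round(1),'row',a[1],'from',a[0]-12,g[a[1],a[0]-12:a[0]+13].tolist())
"
```

```text
shift [ -0.3  -0.3 190.1] turns [[ 1.000e-01  1.000e-01 -1.798e+02]
 [ 0.000e+00 -1.000e-01  2.000e-01]] q6 -128.1 t 23.7833
(31, 0, 63) [254.5 201. ]
(-31, 0, 63) [254.8 144.8]
(0, -6, 63) [249.1 173.6]
(0, 6, 63) [260.2 173.6]
(-20, 0, 63) [254.7 155.2]
(20, 0, 63) [254.6 191.4]
row 155 from 239 [81, 79, 81, 81, 93, 107, 103, 100, 97, 108, 176, 197, 198, 197, 198, 196, 196, 195, 166, 141, 38, 33, 35, 62, 62, 77, 76, 77, 78, 75, 73, 75, 75]
row 174 from 239 [76, 74, 73, 73, 74, 73, 74, 74, 73, 73, 90, 164, 193, 195, 199, 198, 197, 197, 190, 161, 101, 34, 34, 36, 35, 34, 35, 33, 33, 33, 33, 32, 35]
row 191 from 239 [31, 33, 34, 34, 35, 35, 72, 106, 101, 97, 148, 76, 90, 103, 102, 105, 107, 111, 112, 109, 91, 74, 88, 81, 59, 59, 51, 36, 40, 39, 37, 39, 39]
(31, 0, 63) [254.5 201. ] col 255 from 189 [108, 107, 107, 106, 106, 105, 106, 106, 105, 101, 93, 83, 80, 80, 80, 79, 80, 79, 81, 80, 117, 141, 144, 150, 151]
(-31, 0, 63) [254.8 144.8] col 255 from 133 [118, 119, 116, 116, 103, 63, 19, 31, 58, 65, 58, 88, 140, 174, 190, 197, 198, 197, 195, 196, 197, 196, 196, 197, 197]
(38, 24, 28)
[... 198 characters left out ...]
 118, 117, 119, 106, 69, 53, 75, 77, 78, 77, 76, 76, 75, 76, 75, 77, 75, 75, 75, 76, 77]
(38, -24, 28) [234.9 198. ] col 235 from 186 [33, 32, 30, 32, 32, 33, 34, 32, 32, 32, 34, 32, 32, 34, 49, 95, 113, 118, 125, 132, 136, 138, 140, 138, 139]
(-38, -24, 28) [234.1 135.4] col 234 from 123 [138, 139, 138, 136, 137, 138, 138, 135, 96, 36, 71, 86, 89, 88, 89, 85, 87, 87, 86, 85, 86, 84, 86, 85, 83]
(0, 48, 28) [294.6 167.8] row 168 from 283 [39, 38, 39, 40, 40, 39, 39, 38, 39, 36, 35, 57, 87, 87, 86, 84, 86, 87, 89, 89, 92, 89, 89, 88, 88]
(0, -48, 28) [214.5 167.5] row 168 from 202 [130, 131, 132, 131, 131, 131, 130, 132, 135, 136, 135, 132, 105, 58, 76, 75, 75, 75, 77, 75, 77, 76, 76, 75, 75]
```

It matches within 1 px. I'll descend, grip and lift the round top.

Call:
arm_command(rows="0 0 0 38 0 0 0;0 0 0 40 0 0 0;0 0 0 40 0 0 0;0 0 0 35 0 0 0;0 0 0 20 0 0 0")

```text
time_s: 24.2
position: [0.4484, -0.3394, 0.0733]
tool_rot: [[-0.981, 0.193, -0.004], [0.193, 0.981, 0.004], [0.004, 0.003, -1.0]]
ft_force: [-0.2, -0.7, -0.8]
grip_width: 0.0854
```

Call:
arm_command(rows="0 0 0 12 0 0 0;0 0 0 5 0 0 0;0 0 0 0 0 0 0;0.5 0 0 0 0 0 0;0.5 0 0 0 0 0 0")

```text
time_s: 24.62
position: [0.4499, -0.3411, 0.0612]
tool_rot: [[-0.981, 0.194, 0.001], [0.194, 0.981, -0.002], [-0.002, -0.001, -1.0]]
ft_force: [-0.6, 0.3, -0.5]
grip_width: 0.0639
```

Call:
arm_command(rows="1 0 0 0 0 0 0;1 0 0 0 0 0 0;1 0 0 0 0 0 0;1 0 0 0 0 0 0;1 0 0 0 0 0 0", squeeze=80)

```text
time_s: 25.03
position: [0.4497, -0.3407, 0.0606]
tool_rot: [[-0.981, 0.195, 0.001], [0.195, 0.981, -0.0], [-0.001, -0.0, -1.0]]
ft_force: [0.3, 1.9, 4.7]
grip_width: 0.01
```

Call:
arm_command(rows="1 0 0 0 0 0 0;1 0 0 0 0 0 0")

```text
time_s: 25.2
position: [0.4497, -0.3407, 0.0606]
tool_rot: [[-0.981, 0.195, 0.001], [0.195, 0.981, -0.0], [-0.001, -0.0, -1.0]]
ft_force: [-0.3, 2.8, 5.7]
grip_width: 0.01
```

Call:
arm_command(rows="1 0 0 -4 0 0 0;1 0 0 -10 0 0 0;1 0 0 -20 0 0 0;1 0 0 -30 0 0 0;1 0 0 -30 0 0 0")

```text
time_s: 25.62
position: [0.449, -0.3404, 0.1551]
tool_rot: [[-0.981, 0.195, -0.002], [0.195, 0.981, 0.002], [0.002, 0.001, -1.0]]
ft_force: [1.9, -0.4, -3.2]
grip_width: 0.0102
```

Call:
arm_command(rows="1 0 0 -35 0 0 0;1 0 0 -35 0 0 0;1 0 0 -26 0 0 0;1 0 0 0 0 0 0;1 0 0 0 0 0 0")

```text
time_s: 26.03
position: [0.4494, -0.3407, 0.2511]
tool_rot: [[-0.981, 0.195, 0.001], [0.195, 0.981, -0.002], [-0.002, -0.001, -1.0]]
ft_force: [-0.8, 0.1, -3.3]
grip_width: 0.01
```

```bash
python3 -c "
from h import *
print(readout.observe()['position'],readout.observe()['ft_force']);togo(.5113,-.0594,.25,12.2)"
```

```text
[ 0.44944146 -0.34072845  0.25111051] [-0.83486534  0.10473936 -3.33852328]
shift [ -5.9 288.    0.7] turns [[ 1.000e-01  1.000e-01  1.566e+02]
 [-1.000e-01  1.000e-01 -2.340e+01]] q6 -128.0 t 26.0333
```

Call:
arm_command(rows="1 -1 20 0 0 0 0;1 -1 38 0 0 0 0;1 -1 38 0 0 0 0;1 0 38 0 0 0 0;1 -1 38 0 0 0 0")

```text
time_s: 26.45
position: [0.4861, -0.1708, 0.2481]
tool_rot: [[-0.981, 0.195, -0.004], [0.195, 0.981, 0.002], [0.004, 0.002, -1.0]]
ft_force: [1.0, -0.9, -3.1]
grip_width: 0.0099
```

Call:
arm_command(rows="1 -1 38 0 0 0 0;1 -1 38 0 0 0 0;1 0 30 0 0 0 0;1 0 10 0 0 0 -6;1 0 0 0 0 0 -6")

```text
time_s: 26.87
position: [0.5109, -0.0565, 0.2482]
tool_rot: [[-1.0, -0.022, -0.004], [-0.022, 1.0, 0.002], [0.004, 0.002, -1.0]]
ft_force: [-0.3, 0.0, -3.6]
grip_width: 0.0098
```

Call:
arm_command(rows="1 0 0 0 0 0 -6;1 0 0 0 0 0 -5.4;1 0 0 0 0 0 0;1 0 0 0 0 0 0;1 0 0 0 0 0 0")

```text
time_s: 27.28
position: [0.5112, -0.0594, 0.2492]
tool_rot: [[-0.978, -0.208, -0.002], [-0.208, 0.978, 0.001], [0.002, 0.001, -1.0]]
ft_force: [-0.3, -0.5, -2.2]
grip_width: 0.01
```

Call:
arm_command(rows="1 0 0 30 0 0 0;1 0 0 35 0 0 0;1 0 0 35 0 0 0;1 0 0 20 0 0 0;1 0 0 8 0 0 0")

```text
time_s: 27.7
position: [0.5099, -0.059, 0.1189]
tool_rot: [[-0.978, -0.209, -0.006], [-0.209, 0.978, 0.002], [0.005, 0.003, -1.0]]
ft_force: [-0.6, 0.2, -3.8]
grip_width: 0.01
```

Call:
arm_command(rows="1 0 0 0 0 0 0;1 0 0 0 0 0 0;1 0 0 0 0 0 0;1 0 0 0 0 0 0;1 0 0 0 0 0 0")

```text
time_s: 28.12
position: [0.512, -0.0596, 0.1233]
tool_rot: [[-0.978, -0.211, 0.002], [-0.211, 0.978, -0.001], [-0.002, -0.001, -1.0]]
ft_force: [0.1, 0.2, -3.0]
grip_width: 0.0099
```

```bash
python3 -c "
from h import *
o=readout.observe();print(o['position'],o['ft_force'])
m,im=snap('wrist','wV')
g=cv2.convertScaleAbs(im[100:230,180:335],alpha=2,beta=15)
cv2.imwrite('pics/wV.png',cv2.resize(g,(715,600),interpolation=cv2.INTER_CUBIC))
togo(.5113,-.0594,.12,12.2)
"
```

```text
[ 0.5119556  -0.05956027  0.12325274] [ 0.06765731  0.23608017 -3.00280376]
shift [0.5 0.2 3. ] turns [[ 1.0e-01  1.0e-01  1.8e+02]
 [-1.0e-01  1.0e-01 -0.0e+00]] q6 -122.0 t 28.1667
```

View pics/wV.png

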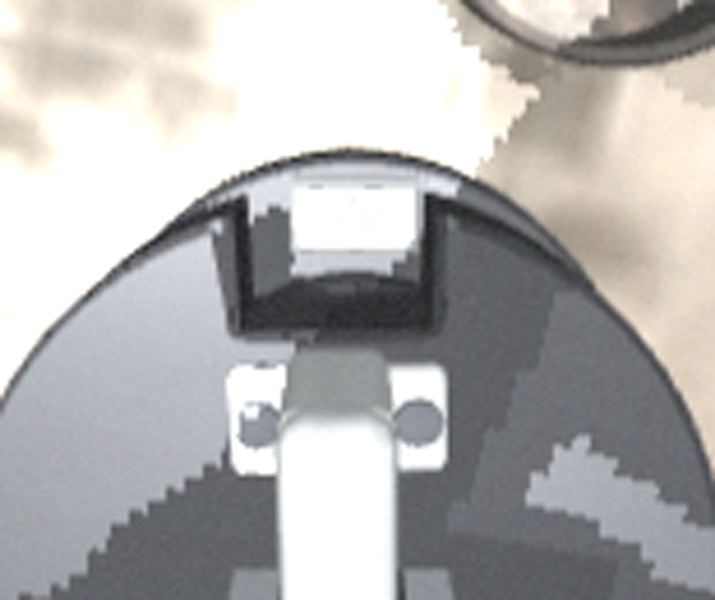

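The key (292–420, centre 356) sits to the right of the slot's centre (336), so it needs about +2.5 mm in y. I'll refine the bottom's yaw from the stored pictures.

```bash
python3 -c "
from h import *
im=cv2.imread('wRraw.png').astype(int);g=im.max(2)
for (u,v) in ((356.9,101.9),(385.1,166.6)):
  u,v=round(u),round(v);print('win',u-12,v-7)
  for y in range(v-7,v+8): print(y,' '.join('%3d'%g[y,x] for x in range(u-12,u+13)))
im=cv2.imread('wVraw.png').astype(float);g=im.max(2)
m=dict(np.load('wV.npz'))
for rows in ((137,144),(149,160)):
  P=[]
  for x in range(246,268):
    c=cv2.GaussianBlur(g,(3,3),0)[rows[0]:rows[1],x];d=abs(np.diff(c));P.append((x,rows[0]+.5+(d*np.arange(len(d))).sum()/d.sum()))
  P=np.array(P);k=np.polyfit(P[:,0],P[:,1],1);a,b=[p2w(m,x,np.polyval(k,x),.044)[:2] for x in (246,267)];print(rows,P[:,1].round(1).tolist(),'edge yaw',np.degrees(np.arctan2(*(b-a)[::-1]))-90)
"
```

```text
win 345 95
95  64  54  31  24  19  24  29  36  39  42  47  54  57  64  64  91 115 124 117  43  42  42  43  42  41
96  29  14  19  20  31  36  42  44  49  51  56  62  63  91 115 128 142 140 136  72  43  42  42  44  42
97  18  21  25  30  39  42  46  52  59  63  67  90 105 126 140 143 141 139 140 112  41  43  41  42  41
98  24  33  37  42  48  51  56  64  68  86  89 104 102 116 128 143 139 140 142 135  69  43  42  44  42
99  33  41  47  52  58  62  66  72  95 123  89  85  69  75  94 131 140 140 142 139  92  41  40  43  44
100  44  51  56  59  65  66  93 118 128 127  71  66  67  66  67 112 140 138 142 140 120  47  41  42  42
101  54  59  62  65  94 116 127 144 142 107  67  65  67  66  68 107 140 140 142 135 120  49  43  42  41
102  55  62  63  69 134 146 142 145 140  97  68  66  65  68  70 117 140 141 124 101  82  44  42  40  42
103  52  60  62  69 129 145 142 146 140 122  83  66  67  68  92 132 122 108  82  55  47  43  42  43  44
104  52  59  62  63  91 144 144 145 143 142 123 101 102 113 107 108  81  57  50  43  41  40  41  41  39
105  49  54  62  61  71 126 143 143 142 142 141 131 11
[... 1725 characters left out ...]

172  66 106 137 137 137 139 143 151 158 164 164 163 163 163 164 167 168 167 167 165 168 168 170 171 174
173  63  84 134 137 144 152 158 163 163 163 164 164 162 163 164 165 164 166 163 166 167 168 168 171 172
174  67  94 129 151 157 164 164 164 164 164 164 163 163 162 163 162 164 164 163 164 167 167 168 172 172
(137, 144) [140.6, 140.7, 140.7, 140.7, 140.6, 140.6, 140.5, 140.5, 140.7, 140.8, 140.7, 140.7, 140.7, 140.8, 140.8, 140.8, 140.9, 140.8, 140.8, 140.8, 140.8, 140.8] edge yaw 11.503212526963182
(149, 160) [153.6, 153.7, 153.8, 154.0, 154.1, 154.1, 153.9, 153.4, 153.4, 153.4, 153.5, 153.5, 153.4, 153.3, 153.2, 153.4, 153.6, 153.9, 154.0, 153.9, 153.9, 153.5] edge yaw 12.491089209640052
```

```bash
python3 -c "
from h import *
m=dict(np.load('wR.npz'))
b0=fit(m,[(-39.5,0,44),(39.5,0,44)],[(357.2,101.0),(385.0,166.2)],[.511,-.06,.2,0],0.)
m=dict(np.load('wV.npz'));f=lambda X:np.array(X)/4.614+[180,100]
yw=np.radians(12.16)
t=fit(m,[(-32.5,-11.5,0),(-32.5,11.5,0),(-45.5,-11.5,28),(-44.5,11.5,28),(-31,-6,63),(-31,6,63)],f([(249,327),(425,327),(213,222),(447,215),(279,411),(397,411)]),[.512,-.06,12.2,.06],.1233-.0606)
b=fit(m,[(-39.5,0,44),(-43,-8.5,44),(-43,8.5,44),(-36,-8.5,44),(-36,8.5,44)],f([(356,216),(292,184),(419,185),(292,250),(420,250)]),[.512,-.06,12.2,0],0.)
for yy in (np.degrees(b0[2]),11.5):
  # position of key centre world from b, relative slot centre of t
  K=b[:2]+np.array([np.cos(b[2]),np.sin(b[2])])*-.0395
  S=t[:2]+np.array([np.cos(t[2]),np.sin(t[2])])*-.0395
  B=K+np.array([np.cos(np.radians(yy)),np.sin(np.radians(yy))])*.0395
  T=t[:2];d=(B-T)*1e3;c,s=np.cos(t[2]),np.sin(t[2]);k=(K-S)*1e3
  print(yy,'centre rel top',c*d[0]+s*d[1],-s*d[0]+c*d[1],'key rel slot',c*k[0]+s*k[1],-s*k[0]+c*k[1])
"
```

```text
x y [ 0.5106 -0.0592] yaw 11.78 z 0.0 res px [[0.3, 0.6], [-0.3, -0.7]]
x y [ 0.5105 -0.0596] yaw 15.57 z 0.0627 res px [[1.4, -7.8], [-0.8, -9.9], [4.1, 0.0], [-3.7, 0.8], [-1.2, 1.6], [0.8, -0.0]]
x y [ 0.5099 -0.059 ] yaw 12.13 z 0.0 res px [[-0.0, 0.0], [1.6, 1.9], [-1.4, 1.7], [1.6, -2.3], [-1.7, -2.3]]
11.77751864970913 centre rel top -0.3757491092338723 0.4375617248113435 key rel slot -0.2892902309473142 3.04960618212947
11.5 centre rel top -0.38886312704187287 0.24668912487730246 key rel slot -0.2892902309473142 3.04960618212947
```

```bash
python3 -c "
from h import *
for n in ('wP','wQ','wV'):
  m=dict(np.load(n+'.npz'));g=cv2.GaussianBlur(cv2.imread(n+'raw.png'),(3,3),0).max(2).astype(float);C=[]
  r0={'wP':200,'wQ':200,'wV':195}[n]
  for y in range(r0,r0+60,3):
    r=g[y,232:278];mid=r[18:26].mean();th=.62*mid
    a=22
    while r[a]>th:a-=1
    l=232+a+(th-r[a])/(r[a+1]-r[a])
    a=22
    while r[a]>th:a+=1
    q=232+a-(th-r[a])/(r[a-1]-r[a])
    C.append((y,l,q))
  C=np.array(C);
  print(n,[(int(c[0]),round(c[1],1),round(c[2],1)) for c in C[::3]])
g=cv2.imread('wVraw.png').max(2)
for y in (142,146,150,154,158,162,166,168,170,172,174): print(y,228,g[y,222:286].tolist())
"
```

```text
Traceback (most recent call last):
IndexError: index -47 is out of bounds for axis 0 with size 46
```

```bash
python3 -c "
from h import *
for n in ('wP','wV'):
  g=cv2.imread(n+'raw.png').max(2);print(n)
  for y in (190,200,210,220,235,250): print(y,236,g[y,236:272].tolist())
g=cv2.imread('wVraw.png').max(2)
for y in (144,150,156,160,164,168,170,172,174): print(y,224,g[y,224:282].tolist())
"
```

```text
wP
190 236 [67, 60, 64, 66, 96, 135, 77, 69, 72, 74, 74, 73, 75, 75, 75, 73, 71, 72, 73, 73, 74, 76, 76, 75, 74, 75, 74, 73, 75, 74, 83, 173, 171, 139, 103, 78]
200 236 [129, 124, 129, 132, 100, 107, 131, 150, 157, 163, 166, 164, 162, 162, 162, 164, 163, 163, 164, 167, 167, 167, 146, 158, 165, 159, 155, 149, 143, 138, 110, 127, 168, 152, 141, 135]
210 236 [46, 44, 44, 46, 62, 103, 132, 137, 145, 152, 162, 161, 160, 170, 170, 171, 172, 172, 173, 175, 176, 177, 174, 174, 172, 166, 159, 151, 144, 138, 103, 63, 53, 51, 50, 52]
220 236 [47, 44, 46, 45, 55, 100, 131, 136, 142, 149, 151, 150, 148, 149, 149, 159, 161, 170, 172, 175, 175, 177, 175, 172, 171, 165, 158, 152, 144, 135, 97, 49, 44, 44, 44, 45]
235 236 [71, 72, 69, 28, 26, 78, 125, 133, 140, 146, 149, 148, 147, 148, 146, 147, 148, 149, 150, 152, 151, 152, 151, 147, 146, 141, 135, 129, 121, 107, 62, 24, 38, 71, 71, 71]
250 236 [69, 40, 15, 17, 17, 17, 54, 130, 137, 144, 146, 144, 145, 145, 145, 146, 147, 148, 148, 150, 151, 151, 149, 147, 144, 139, 133, 126, 115, 35, 15, 18, 18, 19, 49, 71]
wV
190 236 [73, 73, 72, 70, 63, 99, 84, 7
[... 2546 characters left out ...]
6, 94, 57, 40, 44, 15, 23, 21, 20, 17, 21, 23, 23, 23, 22, 23, 22, 22, 21, 19, 17, 15, 22, 19, 17, 20, 15, 18, 17, 17, 19, 19, 18, 17, 14, 18, 17, 15, 17, 17, 18, 18, 20, 18, 17, 19, 21, 31, 31, 39, 46, 42, 45, 44, 45]
172 224 [95, 95, 94, 94, 94, 80, 52, 45, 42, 41, 44, 45, 46, 45, 46, 46, 46, 31, 34, 45, 45, 48, 48, 50, 37, 29, 27, 28, 29, 31, 28, 32, 28, 29, 28, 29, 31, 32, 32, 29, 31, 33, 31, 31, 34, 32, 31, 29, 31, 31, 32, 40, 41, 43, 44, 44, 44, 43]
174 224 [94, 93, 92, 94, 95, 95, 93, 88, 88, 79, 78, 78, 78, 77, 79, 77, 77, 79, 77, 75, 40, 39, 41, 47, 41, 41, 40, 41, 40, 42, 40, 40, 43, 42, 40, 40, 42, 41, 40, 40, 41, 41, 43, 42, 43, 41, 41, 41, 45, 45, 45, 42, 44, 45, 44, 44, 45, 45]
```

```bash
python3 -c "
from h import *
for n,kr,ir,z,yaw in (('wP',122.2,141.2,.0597,13.69),('wV',146.8,162.2,.0627,12.17),('wQ',157.8,170.2,.0627,13.4)):
  m=dict(np.load(n+'.npz'));d=np.array([np.cos(np.radians(yaw)),np.sin(np.radians(yaw))])
  a=p2w(m,255,kr,.044)[:2]@d;b=p2w(m,255,ir,z)[:2]@d;print(n,'inner edge minus key centre mm',(b-a)*1e3,'should be 7')
g=cv2.imread('wPraw.png').max(2);print('wP col 245 from 110',g[110:150,245].tolist())
g=cv2.imread('wQraw.png').max(2);print('wQ col 243 from 140',g[140:182,243].tolist())
g=cv2.imread('wVraw.png').max(2);print('wV col 240 from 130',g[130:178,240].tolist());print('wV col 247 from 130',g[130:178,247].tolist())
"
```

```text
wP inner edge minus key centre mm 10.945332617277536 should be 7
wV inner edge minus key centre mm 7.610674976262722 should be 7
wQ inner edge minus key centre mm 5.083183781321276 should be 7
wP col 245 from 110 [104, 104, 75, 53, 78, 135, 176, 186, 184, 183, 182, 180, 179, 180, 179, 180, 180, 167, 125, 85, 77, 62, 60, 59, 59, 59, 57, 58, 58, 57, 47, 27, 17, 22, 20, 30, 38, 45, 54, 57]
wQ col 243 from 140 [128, 128, 125, 87, 24, 18, 32, 43, 74, 91, 91, 91, 90, 68, 41, 38, 40, 38, 39, 42, 38, 40, 40, 42, 39, 41, 40, 41, 35, 26, 21, 20, 22, 20, 17, 15, 21, 16, 20, 42, 72, 77]
wV col 240 from 130 [166, 166, 170, 152, 94, 33, 37, 67, 99, 109, 109, 108, 107, 107, 82, 49, 46, 46, 45, 45, 46, 47, 47, 48, 47, 45, 47, 46, 47, 48, 47, 43, 32, 19, 25, 23, 18, 22, 21, 23, 23, 33, 46, 53, 77, 93, 93, 93]
wV col 247 from 130 [158, 158, 118, 41, 40, 52, 89, 99, 92, 104, 97, 199, 239, 239, 239, 239, 240, 239, 240, 239, 240, 239, 228, 161, 89, 99, 100, 99, 101, 83, 46, 28, 27, 27, 24, 23, 21, 22, 20, 22, 17, 35, 50, 49, 47, 50, 64, 69]
```

```bash
python3 -c "
from h import *
for n,kr,ir,z,yaw,k,i in (('wP',122.0,145.8,.0877,13.69,55.5,48.5),('wV',146.8,172.3,.0907,12.17,39.5,32.5),('wQ',157.8,179.2,.0907,13.4,33.5,26.5)):
  m=dict(np.load(n+'.npz'));d=np.array([np.cos(np.radians(yaw)),np.sin(np.radians(yaw))])
  a=p2w(m,255,kr,.044)[:2]@d;b=p2w(m,255,ir,z)[:2]@d;V=m['view'];print(n,(b-a)*1e3,'should be 7; key->',a*1e3+k,'top->',b*1e3+i)
"
```

```text
wP 10.71681858480128 should be 7; key-> 499.34248493072846 top-> 503.05930351552973
wV 8.429414831770178 should be 7; key-> 486.0034985295883 top-> 487.43291336135843
wQ 4.534531585176083 should be 7; key-> 519.980450204224 top-> 517.5149817894
```

The face-level check calls for about 1.5 mm along tool +x, the slot/key offset 1.9 mm in y, plus 1.4° of turn. I'll apply these above the keys and check before going in.

Call:
arm_command(rows="1 1.6 1.9 5 0 0 1.4;1 0 0 5 0 0 0;1 0 0 0 0 0 0;1 0 0 0 0 0 0;1 0 0 0 0 0 0")

```text
time_s: 28.58
position: [0.5097, -0.058, 0.1123]
tool_rot: [[-0.982, -0.187, 0.0], [-0.187, 0.982, -0.0], [-0.0, -0.0, -1.0]]
ft_force: [-0.1, 0.5, -3.4]
grip_width: 0.0102
```

```bash
python3 -c "
from h import *
o=readout.observe();print(o['position'],np.degrees(np.arctan2(*-o['tool_rot'][:2,0][::-1])))
snap('wrist','wW');g=cv2.imread('wWraw.png').max(2)
for y in (138,142,146,150,154,158): print(y,224,g[y,224:284].tolist())
print('col 240 from 125',g[125:180,240].tolist());print('col 258',g[125:180,258].tolist())
"
```

```text
[ 0.50973269 -0.05799061  0.11231162] 10.785570529715486
138 224 [148, 151, 157, 160, 167, 171, 176, 180, 179, 143, 141, 122, 94, 67, 32, 22, 26, 30, 34, 35, 44, 40, 42, 42, 45, 46, 44, 34, 44, 50, 50, 49, 46, 45, 46, 44, 43, 42, 43, 40, 37, 34, 27, 27, 23, 40, 47, 91, 124, 132, 161, 181, 181, 180, 148, 153, 177, 109, 106, 103]
142 224 [122, 112, 64, 66, 30, 32, 37, 34, 31, 44, 80, 90, 97, 98, 100, 100, 98, 98, 98, 98, 98, 97, 99, 98, 98, 93, 93, 92, 93, 90, 93, 93, 92, 92, 91, 92, 91, 86, 87, 90, 90, 91, 91, 100, 103, 97, 96, 69, 18, 17, 20, 25, 26, 24, 27, 26, 32, 62, 80, 93]
146 224 [22, 26, 25, 23, 28, 29, 25, 20, 18, 17, 48, 48, 48, 51, 87, 142, 207, 207, 201, 201, 201, 201, 207, 206, 207, 216, 215, 214, 195, 196, 208, 209, 209, 216, 216, 216, 216, 223, 224, 224, 221, 155, 91, 86, 101, 99, 45, 38, 17, 19, 22, 28, 28, 32, 22, 18, 19, 15, 18, 19]
150 224 [69, 65, 54, 48, 46, 46, 38, 13, 13, 18, 40, 46, 47, 49, 86, 136, 215, 240, 240, 240, 241, 240, 239, 205, 136, 132, 133, 132, 132, 134, 130, 130, 139, 224, 240, 240, 240, 240, 240, 241, 239, 210, 91, 96, 99, 76, 44, 33, 17, 16, 25
[... 417 characters left out ...]
 194, 193, 192, 193, 192, 194, 190, 189, 189, 188, 166, 165, 166, 165, 167, 166, 162, 162, 159, 109, 96, 74, 59, 47, 46, 44, 28, 19, 17, 27, 31, 36, 45, 44, 46, 44, 44, 46, 43]
col 240 from 125 [166, 166, 165, 163, 165, 163, 164, 165, 164, 164, 166, 146, 91, 26, 42, 70, 97, 98, 93, 108, 115, 207, 240, 241, 241, 215, 164, 162, 219, 240, 241, 240, 241, 200, 110, 97, 99, 76, 41, 28, 22, 21, 23, 25, 25, 21, 30, 35, 42, 78, 93, 94, 93, 87, 116]
col 258 [196, 191, 188, 183, 181, 171, 160, 157, 153, 149, 112, 44, 32, 46, 77, 100, 102, 91, 95, 108, 131, 216, 241, 240, 240, 240, 213, 162, 160, 219, 241, 241, 230, 165, 96, 97, 97, 75, 43, 25, 19, 19, 19, 20, 18, 17, 22, 30, 32, 42, 53, 66, 71, 69, 71]
```

In y it is now centred: key centre 252.2 px, slot centre 252.7 px. In x it is within about 0.5 mm. Going down slowly.

Call:
arm_command(rows="1 0 0 4 0 0 0;1 0 0 3 0 0 0;1 0 0 2 0 0 0;1 0 0 2 0 0 0;1 0 0 0 0 0 0")

```text
time_s: 29.05
position: [0.5093, -0.0578, 0.1006]
tool_rot: [[-0.982, -0.187, -0.001], [-0.187, 0.982, 0.0], [0.001, 0.0, -1.0]]
ft_force: [-0.5, 0.4, -3.0]
grip_width: 0.0101
```

Call:
arm_command(rows="1 0 0 2 0 0 0;1 0 0 2 0 0 0;1 0 0 2 0 0 0;1 0 0 0 0 0 0")

```text
time_s: 29.38
position: [0.5095, -0.0579, 0.0948]
tool_rot: [[-0.982, -0.187, -0.0], [-0.187, 0.982, 0.0], [0.0, 0.0, -1.0]]
ft_force: [0.9, 0.2, -3.6]
grip_width: 0.01
```

Call:
arm_command(rows="1 0 0 2 0 0 0;1 0 0 1.5 0 0 0;1 0 0 1 0 0 0;1 0 0 0 0 0 0")

```text
time_s: 29.72
position: [0.5095, -0.0579, 0.0904]
tool_rot: [[-0.982, -0.187, -0.0], [-0.187, 0.982, 0.0], [0.0, 0.0, -1.0]]
ft_force: [-0.3, 0.0, -1.9]
grip_width: 0.01
```

Call:
arm_command(rows="1 0 0 0.6 0 0 0;1 0 0 0.6 0 0 0;1 0 0 0 0 0 0")

```text
time_s: 29.97
position: [0.5096, -0.0579, 0.0894]
tool_rot: [[-0.982, -0.187, 0.0], [-0.187, 0.982, -0.0], [-0.0, -0.0, -1.0]]
ft_force: [1.4, 0.7, -3.4]
grip_width: 0.0103
```

Call:
arm_command(rows="1 0 0 0.5 0 0 0;1 0 0 0 0 0 0")

```text
time_s: 30.13
position: [0.5096, -0.0579, 0.0889]
tool_rot: [[-0.982, -0.187, 0.0], [-0.187, 0.982, -0.0], [-0.0, -0.0, -1.0]]
ft_force: [-0.2, -0.8, -3.8]
grip_width: 0.0101
```

Call:
arm_command(rows="1 0 0 0.5 0 0 0;1 0 0 0.4 0 0 0;1 0 0 0 0 0 0")

```text
time_s: 30.38
position: [0.5097, -0.0579, 0.0886]
tool_rot: [[-0.982, -0.187, 0.001], [-0.187, 0.982, -0.0], [-0.001, -0.0, -1.0]]
ft_force: [-0.9, 0.8, 4.6]
grip_width: 0.0101
```

Call:
arm_command(rows="1 0 0 0.4 0 0 0;1 0 0 0 0 0 0")

```text
time_s: 30.55
position: [0.5098, -0.0579, 0.0886]
tool_rot: [[-0.982, -0.187, 0.001], [-0.187, 0.982, -0.0], [-0.001, -0.001, -1.0]]
ft_force: [-2.8, 2.7, 8.0]
grip_width: 0.0096
```

Call:
arm_command(rows="0.8 0 0 -0.4 0 0 0;0.6 0 0 0 0 0 0;0.4 0 0 0 0 0 0;0.3 0 0 0 0 0 0;0.3 0 0 0 0 0 0")

```text
time_s: 30.97
position: [0.5095, -0.0579, 0.0879]
tool_rot: [[-0.982, -0.187, -0.0], [-0.187, 0.982, 0.0], [0.0, 0.0, -1.0]]
ft_force: [-0.4, -0.1, -0.7]
grip_width: 0.0595
```

Call:
arm_command(rows="0.3 0 0 0 0 0 0;0.3 0 0 -8 0 0 0;0.3 0 0 -20 0 0 0;0 0 0 -35 0 0 0;0 0 0 -40 0 0 0")

```text
time_s: 31.38
position: [0.5087, -0.0576, 0.1916]
tool_rot: [[-0.982, -0.187, -0.003], [-0.187, 0.982, 0.001], [0.003, 0.002, -1.0]]
ft_force: [0.6, 0.7, -0.1]
grip_width: 0.0815
```

Call:
arm_command(rows="0 0 0 -40 0 0 0;0 0 0 -20 0 0 0;0 0 0 0 0 0 0;0 0 0 0 0 0 0;0 0 0 0 0 0 0")

```text
time_s: 31.8
position: [0.509, -0.0577, 0.2503]
tool_rot: [[-0.982, -0.187, -0.002], [-0.187, 0.982, 0.001], [0.001, 0.001, -1.0]]
ft_force: [-0.1, -0.4, 0.1]
grip_width: 0.0853
```

```bash
python3 -c "
from h import *
snap('wrist','wX')
# predicted seated narrow key tops vs picture: gaps key/slot along the key row
for n,X,Y,A,k,h in (('wS',.4357,.3162,13.6,55.5,11.5),('wT',.5949,-.2529,13.5,33.5,9),('wX',.5097,-.0579,11.2,39.5,11.5)):
  m=dict(np.load(n+'.npz'));g=cv2.imread(n+'raw.png').max(2)
  c,s=np.cos(np.radians(A)),np.sin(np.radians(A))
  for sg in (-1,1):
    u,v=w2p(m,[X+c*sg*k/1e3,Y+s*sg*k/1e3,.044]).round().astype(int)
    print(n,'narrow' if sg<0 else 'wide',u,v,'row from',u-20,g[v,u-20:u+21].tolist());print('   col from',v-12,g[v-12:v+13,u-3].tolist())
"
```

```text
wS narrow 255 120 row from 235 [45, 48, 46, 47, 48, 46, 44, 43, 27, 21, 55, 95, 154, 152, 149, 147, 114, 71, 68, 70, 68, 75, 120, 152, 153, 149, 146, 79, 48, 36, 18, 23, 43, 46, 47, 47, 47, 48, 49, 46, 48]
   col from 108 [92, 89, 87, 87, 86, 82, 64, 45, 84, 123, 115, 80, 71, 69, 100, 135, 120, 75, 45, 21, 31, 43, 48, 47, 47]
wS wide 255 215 row from 235 [42, 43, 43, 41, 30, 21, 25, 38, 79, 145, 146, 145, 146, 144, 145, 144, 145, 133, 90, 71, 68, 76, 112, 144, 144, 145, 145, 144, 143, 144, 128, 97, 47, 15, 24, 41, 41, 42, 42, 42, 43]
   col from 203 [119, 127, 131, 126, 103, 66, 41, 43, 44, 47, 104, 137, 133, 123, 129, 137, 130, 118, 115, 113, 110, 103, 98, 96, 95]
wT narrow 255 140 row from 235 [82, 82, 80, 80, 82, 82, 81, 81, 83, 80, 43, 21, 38, 92, 173, 194, 151, 100, 101, 102, 100, 98, 123, 196, 176, 72, 75, 68, 21, 49, 78, 78, 80, 80, 87, 85, 85, 85, 85, 84, 84]
   col from 128 [105, 104, 103, 99, 68, 28, 48, 74, 138, 169, 139, 102, 100, 115, 164, 147, 78, 62, 81, 129, 165, 187, 195, 198, 197]
wT wide 255 198 row from 235 [34, 37, 36, 38, 39, 37, 34, 23, 24, 67, 117, 134, 133, 1
[... 254 characters left out ...]
95]
wX narrow 254 136 row from 234 [94, 94, 94, 94, 94, 93, 64, 38, 27, 49, 109, 197, 217, 217, 215, 185, 123, 122, 124, 124, 121, 155, 217, 216, 216, 213, 147, 81, 87, 42, 39, 77, 98, 98, 98, 98, 98, 96, 96, 97, 96]
   col from 124 [131, 132, 132, 97, 36, 79, 95, 88, 131, 162, 146, 121, 122, 121, 150, 176, 142, 57, 24, 42, 69, 75, 70, 77, 116]
wX wide 255 204 row from 235 [44, 42, 41, 28, 19, 42, 48, 80, 145, 144, 144, 142, 119, 91, 108, 119, 116, 116, 118, 122, 122, 119, 103, 87, 99, 143, 143, 143, 144, 141, 108, 61, 18, 27, 39, 42, 42, 41, 43, 43, 42]
   col from 192 [116, 117, 116, 117, 117, 117, 117, 117, 117, 116, 116, 115, 116, 116, 112, 104, 97, 100, 99, 101, 102, 102, 104, 103, 102]
```

All six keys stand in their slots with a dark gap on both sides, wide in wide and narrow in narrow. The arm is clear, so I'm handing in.

```bash
python3 -c "
from rig import env,readout
print(readout.observe()['time_s'],readout.observe()['ft_force']);env.close_job()"
```

```text
31.85 [-0.62918775 -0.69683358 -0.01368493]
the job is handed in; nothing more can be done
```

All three tops are on their own bottoms, right way round and seated, and the job was handed in at 31.9 s. No verdict is reported, so this rests on my own checks.

- **Order:** I first moved the oblong top off the hex bottom's keys onto the oblong bottom, then placed the hex top, then the round top. Each was lowered in small steps with a look through the narrow slot before going in.
- **Seating:** Each top stopped within about 0.2 mm of its expected seat height. The wrist force went from about -4 or -5 N to between +6 and +8 N there, far below the 60 N limit.
- **Keys:** After release, pixel rows at both ends of all three moulds showed the wide key in the wide slot and the narrow key in the narrow slot, with a gap on each side.

**What disagreed or was not checked:**
- **Oblong and round, in the hand:** each seems to have been turned about 1° in the grip. I corrected the round one; the oblong went in as it was.
- **Hex bottom:** the picture check along x was 2 to 3 mm off from where the top actually went in. The tapered keys may have nudged that bottom by about 1 to 2 mm, which I did not measure. The limit is 30 mm.
- **Other things on the bench:** I did not measure them again at the end. No unexpected contact showed in the force readings.

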